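Load the sample scanner

TASK

Slide the scanner's locking comb fully open and load every sample carrier on the bench, one to a lane: nose first under the sensor bridge, nudged along until its hole drops over the lane's locating pin and it lies flat. When all are seated, slide the comb fully back to lock them in, then press the start button. Do not knock the other lab things about.

Things in the scene. Friction and masses are not known exactly. Their poses are not given: they have to be found in the camera images.
- bed: fixed scanner bed: aluminium base plate, flat upper face (the floor) 18 mm above the bench. Axes: x along its lanes, away from the robot; y left; z up. Origin at bench level midway between the two middle lanes; plate spans x -100 to +115, y -200 to +200 mm. Four lanes, centres y = +127.5, +42.5, -42.5, -127.5 mm. A control box (100 x 70, 45 mm tall, centre x 0, y -236 mm) carries the start button
- apron (a point): on the bed floor at bed x = -45, y = 0 mm: middle of the open apron, the plain flat floor without fences from x = -100 to +9 mm, nearest the robot, where carriers are laid down before they are slid into a lane
- fence (a point): on the bed floor at bed x = 9, y = 0 mm: rounded front nose (radius 10.5 mm) of one of the five grey fences, 21 mm wide and 9 mm tall, centred at y = 0, +-85 and +-170 mm, that run from x = 9 mm to a 9 mm tall end stop (face at x = 110 mm). The gap between fences, a lane, is 64 mm wide
- bridge (a point): underside, at mid length, of the white sensor bridge that crosses all lanes at bed x = 20 to 35 mm; underside 26 mm and top 42 mm above the floor, supports at y = +-190 mm. Carriers must pass under it. The comb bar runs along its far side
- pin0 (a point): foot, on the bed floor, of the fixed round locating pin in the leftmost (+y) lane (axes as the bed's), at bed x = 55 mm on the lane's centreline; 12 mm in diameter, 6.5 mm tall, domed tip
- pin1 (a point): foot, on the bed floor, of the fixed round locating pin in the second from left lane (axes as the bed's), at bed x = 55 mm on the lane's centreline; 12 mm in diameter, 6.5 mm tall, domed tip
- pin2 (a point): foot, on the bed floor, of the fixed round locating pin in the second from right lane (axes as the bed's), at bed x = 55 mm on the lane's centreline; 12 mm in diameter, 6.5 mm tall, domed tip
- pin3 (a point): foot, on the bed floor, of the fixed round locating pin in the rightmost (-y) lane (axes as the bed's), at bed x = 55 mm on the lane's centreline; 12 mm in diameter, 6.5 mm tall, domed tip
- comb (a joint): steel locking comb sliding sideways just behind the bridge, in m: 0 = locked (a tooth over the middle of each lane, 10.5 mm above the floor, too low for a carrier to climb over its pin), 0.0425 = fully open (teeth over the fences). Grows along the bed's +y. Stays where it is left; about 1.5 N moves it. Starts locked or nearly so
- comb_knob (a point): top centre of the comb's upright round black knob, 16 mm in diameter, standing 30 mm tall above the bridge (its foot 58 mm, its top 88 mm above the bench), at bed x = 40 mm; moves with the comb along the bed's y
- start_top (a point): centre of the top of the grey start button, 24 mm across, on the control box; pressed straight down
- start (a joint): travel of the start button in m: 0 up, 0.006 fully down (5 N); counts as pressed beyond 0.004; springs back
- carrier0: sample carrier: aluminium plate 60 mm wide, 8 mm thick, about 130 g. Origin: on the axis of its 18 mm round through-hole, at the underside; x towards its turned-up nose, z up. Flat from x = -50 mm (square rear edge) to +29, then the nose slopes up to x = +47 mm (lower edge 8, upper 14 mm above the underside). Balance point x about -6 mm. May be absent (None)
- carrier1: a second carrier, same as carrier0; may be absent. Pushed nose first along a lane, the nose rides up over the pin, the plate tilts and slides over the tip until the hole comes over the pin and it drops flat on the floor; its rear edge then lies at bed x = 5 mm (+-3), outside the fences and clear of the bridge
- carrier2: a third carrier, same as carrier0; may be absent. The carriers start flat on the bench to the left of the bed, nose roughly away from the robot; any carrier may go in any lane
- carrier3: a fourth carrier, same as carrier0; may be absent. When a carrier is pushed, a few newtons are enough; keep pushing slowly near the end and stop once it has dropped
- jar: bystander: a small closed glass jar, 44 mm across, 50 mm tall
- weight: bystander: a brass test weight, 20 mm across, 28 mm tall
- beaker: bystander: a glass beaker, 60 mm across, 75 mm tall
- sieve: bystander: a small steel sieve ring, 75 mm across, 25 mm tall
- brush: bystander: a sieve brush lying on the bench; origin near its middle
- reagent: bystander: a white bottle with black cap, 56 mm across, 90 mm tall
- spatula: bystander: a lab spatula lying on the bench; origin near its middle
There are look-alikes about, which are no part of the job. What is shaped like the carrier1 but turquoise is not meant. Leave any purple look-alike of the carrier0 alone.

How it is judged (in metres and radians):
On the way, in this order (a step that is already met when the one before it is completed fails the run):
1. the comb is slid fully open (value of joint comb above 0.037 m), for 0.1 s.
2. every carrier sits flat with its hole over a pin while the comb is open (((horizontal distance between carrier0 and pin0 below 0.005 m and z of carrier0 in the frame of pin0 between -0.004 and 0.003 m and angle between carrier0's own z axis and vertical below 0.06 rad) or (horizontal distance between carrier0 and pin1 below 0.005 m and z of carrier0 in the frame of pin1 between -0.004 and 0.003 m and angle between carrier0's own z axis and vertical below 0.06 rad) or (horizontal distance between carrier0 and pin2 below 0.005 m and z of carrier0 in the frame of pin2 between -0.004 and 0.003 m and angle between carrier0's own z axis and vertical below 0.06 rad) or (horizontal distance between carrier0 and pin3 below 0.005 m and z of carrier0 in the frame of pin3 between -0.004 and 0.003 m and angle between carrier0's own z axis and vertical below 0.06 rad)) and ((horizontal distance between carrier1 and pin0 below 0.005 m and z of carrier1 in the frame of pin0 between -0.004 and 0.003 m and angle between carrier1's own z axis and vertical below 0.06 rad) or (horizontal distance between carrier1 and pin1 below 0.005 m and z of carrier1 in the frame of pin1 between -0.004 and 0.003 m and angle between carrier1's own z axis and vertical below 0.06 rad) or (horizontal distance between carrier1 and pin2 below 0.005 m and z of carrier1 in the frame of pin2 between -0.004 and 0.003 m and angle between carrier1's own z axis and vertical below 0.06 rad) or (horizontal distance between carrier1 and pin3 below 0.005 m and z of carrier1 in the frame of pin3 between -0.004 and 0.003 m and angle between carrier1's own z axis and vertical below 0.06 rad)) and ((horizontal distance between carrier2 and pin0 below 0.005 m and z of carrier2 in the frame of pin0 between -0.004 and 0.003 m and angle between carrier2's own z axis and vertical below 0.06 rad) or (horizontal distance between carrier2 and pin1 below 0.005 m and z of carrier2 in the frame of pin1 between -0.004 and 0.003 m and angle between carrier2's own z axis and vertical below 0.06 rad) or (horizontal distance between carrier2 and pin2 below 0.005 m and z of carrier2 in the frame of pin2 between -0.004 and 0.003 m and angle between carrier2's own z axis and vertical below 0.06 rad) or (horizontal distance between carrier2 and pin3 below 0.005 m and z of carrier2 in the frame of pin3 between -0.004 and 0.003 m and angle between carrier2's own z axis and vertical below 0.06 rad)) and ((horizontal distance between carrier3 and pin0 below 0.005 m and z of carrier3 in the frame of pin0 between -0.004 and 0.003 m and angle between carrier3's own z axis and vertical below 0.06 rad) or (horizontal distance between carrier3 and pin1 below 0.005 m and z of carrier3 in the frame of pin1 between -0.004 and 0.003 m and angle between carrier3's own z axis and vertical below 0.06 rad) or (horizontal distance between carrier3 and pin2 below 0.005 m and z of carrier3 in the frame of pin2 between -0.004 and 0.003 m and angle between carrier3's own z axis and vertical below 0.06 rad) or (horizontal distance between carrier3 and pin3 below 0.005 m and z of carrier3 in the frame of pin3 between -0.004 and 0.003 m and angle between carrier3's own z axis and vertical below 0.06 rad)) and value of joint comb above 0.03 m), for 0.3 s.
3. the comb is slid back to locked over the seated carriers (((horizontal distance between carrier0 and pin0 below 0.005 m and z of carrier0 in the frame of pin0 between -0.004 and 0.003 m and angle between carrier0's own z axis and vertical below 0.06 rad) or (horizontal distance between carrier0 and pin1 below 0.005 m and z of carrier0 in the frame of pin1 between -0.004 and 0.003 m and angle between carrier0's own z axis and vertical below 0.06 rad) or (horizontal distance between carrier0 and pin2 below 0.005 m and z of carrier0 in the frame of pin2 between -0.004 and 0.003 m and angle between carrier0's own z axis and vertical below 0.06 rad) or (horizontal distance between carrier0 and pin3 below 0.005 m and z of carrier0 in the frame of pin3 between -0.004 and 0.003 m and angle between carrier0's own z axis and vertical below 0.06 rad)) and ((horizontal distance between carrier1 and pin0 below 0.005 m and z of carrier1 in the frame of pin0 between -0.004 and 0.003 m and angle between carrier1's own z axis and vertical below 0.06 rad) or (horizontal distance between carrier1 and pin1 below 0.005 m and z of carrier1 in the frame of pin1 between -0.004 and 0.003 m and angle between carrier1's own z axis and vertical below 0.06 rad) or (horizontal distance between carrier1 and pin2 below 0.005 m and z of carrier1 in the frame of pin2 between -0.004 and 0.003 m and angle between carrier1's own z axis and vertical below 0.06 rad) or (horizontal distance between carrier1 and pin3 below 0.005 m and z of carrier1 in the frame of pin3 between -0.004 and 0.003 m and angle between carrier1's own z axis and vertical below 0.06 rad)) and ((horizontal distance between carrier2 and pin0 below 0.005 m and z of carrier2 in the frame of pin0 between -0.004 and 0.003 m and angle between carrier2's own z axis and vertical below 0.06 rad) or (horizontal distance between carrier2 and pin1 below 0.005 m and z of carrier2 in the frame of pin1 between -0.004 and 0.003 m and angle between carrier2's own z axis and vertical below 0.06 rad) or (horizontal distance between carrier2 and pin2 below 0.005 m and z of carrier2 in the frame of pin2 between -0.004 and 0.003 m and angle between carrier2's own z axis and vertical below 0.06 rad) or (horizontal distance between carrier2 and pin3 below 0.005 m and z of carrier2 in the frame of pin3 between -0.004 and 0.003 m and angle between carrier2's own z axis and vertical below 0.06 rad)) and ((horizontal distance between carrier3 and pin0 below 0.005 m and z of carrier3 in the frame of pin0 between -0.004 and 0.003 m and angle between carrier3's own z axis and vertical below 0.06 rad) or (horizontal distance between carrier3 and pin1 below 0.005 m and z of carrier3 in the frame of pin1 between -0.004 and 0.003 m and angle between carrier3's own z axis and vertical below 0.06 rad) or (horizontal distance between carrier3 and pin2 below 0.005 m and z of carrier3 in the frame of pin2 between -0.004 and 0.003 m and angle between carrier3's own z axis and vertical below 0.06 rad) or (horizontal distance between carrier3 and pin3 below 0.005 m and z of carrier3 in the frame of pin3 between -0.004 and 0.003 m and angle between carrier3's own z axis and vertical below 0.06 rad)) and value of joint comb below 0.005 m), for 0.2 s.
4. the start button is pressed with the comb locked (value of joint start above 0.004 m and value of joint comb below 0.005 m), for 0.05 s.
At the end, for the whole second after the job is handed in: Every carrier present lies flat on the bed floor (within 3 mm, tilt under 0.06 rad) with its hole over a pin (axes within 5 mm), at rest; the comb is within 5 mm of fully locked; the start button has been pressed last and released (all of step 3 and value of joint start below 0.002 m and linear speed of each of carrier0, carrier1, carrier2, carrier3 below 0.02 m/s); the robot touches nothing.
It fails at once if another lab thing is knocked more than 6 cm away (distance of any of jar, weight, beaker, sieve, brush, reagent, spatula from where it was at the start of the episode above 0.06 m).
Of carrier0, carrier1, carrier2, carrier3 only 3 to 4 are there at a start; the rules pass over those that are not, and their reading is None.
At some moment in a run one of carrier0, carrier1, carrier2, carrier3 may be knocked a few centimetres aside while the robot is not near it.
Once in a run the grip may slacken for a moment while it holds something.
It also fails if it takes over 210 s, if anything falls off the work surface, if the arm or the gripper's body presses on something with over 40 N, if the wrist force passes 120 N, or if a joint passes its speed limit or range.

ROBOT

A 7-joint arm with a two-finger parallel gripper is mounted at the origin on the work surface. World frame = base frame: x ahead of the robot, y to its left, z up, the work surface at z = 0. Lengths are in m, angles in degrees, forces in N, time in s.
With the tool pointing down it reaches from about 0.425 to 0.875 m from the base axis. Payload 4.7 kg.
Tool frame: the origin (TCP) lies midway between the tips of the shut fingers; the grasp point (between the pads) lies 19 mm behind it; z points along the fingers, y is the line along which they close (so a half turn about z gives the same grasp; the last joint's range is limited). The gripper opens to 87 mm and grips with 3 to 60 N. Pads are 19 mm wide; open, the fingers measure 117 mm over their backs; the gripper's body (75 mm by 190 mm) begins 51 mm behind the grasp point.
Start: joints at [-70.353, 18.392, -4.016, 83.108, 1.295, 78.541, -3.26], TCP at [0.21, 0.615, 0.223] pointing down, gripper open.
Joint ranges: [-163.93, 163.93], [-17.29, 119.83], [-79.2, 71.16], [3.27, 140.29], [-89.18, 269.18], [5.43, 117.66], [-154.24, 154.24]. Speed limits (degrees/s): [147.25, 147.25, 180, 180, 180, 180, 180].

INTERFACE

Orientations are given as [roll, pitch, yaw] about the fixed x, y, z axes, in that order (R = Rz(yaw) Ry(pitch) Rx(roll)).
In Python, from cell import env, viewer, boxes_of, masks_of gives the robot as it stands. The module is installed in compiled form; this text tells all that it offers.
- The arm moves only by the tool apply_moves, never from a script. Its argument "moves" is a list of rows, each a list of 7 numbers: the shift along the tool's x, y, z scaled (see below), then the turn, a rotation vector about the tool's x, y, z scaled (see below), then the opening, from 0 (shut) to 1 (fully open). A call has 1 to 20 rows; each row is the pose to reach, as a shift and turn from the pose commanded when the call began, along the tool's axes at that moment; what a row does not reach only later rows make up. The controller multiplies each number of a shift by 0.2 m and each number of a turn by 1.5 rad. A row lasts 1/10 s, in which the tool goes at most 50 mm and 8.59 degrees, less where a joint would pass 70% of its speed; a pose out of reach is approached as far as the arm can. A call with a number of a shift or a turn outside -1 to 1 is refused whole. A call with a gripper value outside its range is refused whole. The fingers move at their own pace and stop on an object; "grip_force" is the grip in N (left out, the last holds). Time passes only in rows, so rows that repeat a pose let the fingers close. It gives the time, the measured TCP pose, the force, the opening and the grip force at its end, in the units of the state.
- env.get_obs(): the state, without advancing time (a new reading comes with each control period).
- viewer.read_camera(name): name is "scene" or "top"; returns the picture (384x512x3 uint8, red, green, blue); there is no depth.
- viewer.get_calibration(name): a dict with "fov_y" (degrees; the focal length in pixels is half the picture's height over the tangent of half this angle, whatever the lens; pixels are square), "cx", "cy" (the principal point, pixels), "k1" (the pictures are not rectified: a ray, as slopes to the right and down, at radius r is drawn at 1 + k1 r^2 times it, then the intrinsics apply), "position" and "orientation" of the camera in the world. Camera axes: x right, y up, looking along -z (the intrinsics and any distortion apply to the point x, -y, -z); pixel columns grow to the right and rows downward; lengths in m; the calibration is good to about 2 mm. A picture is of the moment at which its call begins. get_calibration takes no time and is no camera call.
- env.sign_off(): hands the job in; it is judged then, once.
Trained networks look in the newest picture that a camera, given by its name, has taken for a name from the list of things; names that differ only in an ending like _2 or _b are one class to them, and where a whole thing is asked for, a point or a joint stands for the part that bears it (a point fixed in the world has none). Each returns a list of dicts, best first, with "conf" (0 to 1); they miss things now and then, are a little off and sometimes report something else, mostly with a low value. They report only what shows in the picture. A call takes as long as a camera call. They do not tell look-alikes from the thing itself.
- boxes_of(camera, target): "location" ([column, row] in pixels, amid what is visible of it).
- masks_of(camera, target): "pixels" (384x512 bool, what is visible of it) and "location" ([column, row] in pixels, amid what is visible of it).
The state is a dict: "time_s": time; "qpos": joint angles; "joint_velocities": joint speeds; "effort": joint torques, N m; "tool_pos": TCP position; "tool_rot": TCP orientation; "force": force on the tool from outside, world axes, zero at the start; "wrist_torque": the same for the moment, N m; "grip_width": finger opening in m; "grasp_force": force on a finger pad.
Only numpy, scipy, OpenCV 4.12 (cv2) and the standard library are available. Lean on these libraries where they do the work, as an engineer would, in place of code of your own. Each camera call takes 0.05 s, during which the arm holds its last target. There are 200 camera calls.

## Working session

There is one attempt and no reset: what is moved stays moved. The work goes in short steps, Python scripts to look and compute and a tool call to move; the robot and the scene stay as the last step left them, time stands still between calls to the robot, and variables do not carry over. Pictures are saved under pics/ and viewed, at most 14 in all, crops included, and the job is handed in when it is done.

Besides the shell and the picture viewer there is one more tool, called by a JSON object that holds its "name" and its "arguments", one argument or row to a line. apply_moves: Moves the arm, as the interface text tells. Shifts and turns lie within -1 to 1; 1 stands for 0.2 m of shift or 1.5 rad of turn. Its arguments: {"type":"object","properties":{"moves":{"type":"array","items":{"type":"array","items":{"type":"number","minimum":-1,"maximum":1}}},"grip_force":{"type":"number"}},"required":["moves"]}

```bash
mkdir -p pics; cat > h.py <<'E'
import numpy as np, cv2
from scipy.spatial.transform import Rotation as R
from cell import env, viewer, boxes_of, masks_of
def cal(n):
    c=viewer.get_calibration(n); f=192/np.tan(np.radians(c['fov_y'])/2)
    return c,f
def rot(c):
    o=np.array(c['orientation'],float)
    return R.from_euler('xyz',o,degrees=True).as_matrix() if o.size==3 else o
def pix2w(n,uv,z):
    c,f=cal(n); d=np.array([(uv[0]-c['cx'])/f,(uv[1]-c['cy'])/f]); s=d.copy()
    for _ in range(20): s=d/(1+c['k1']*(s@s))
    ray=rot(c)@np.array([s[0],-s[1],-1]); p=np.array(c['position'])
    return p+ray*(z-p[2])/ray[2]
def w2pix(n,P):
    c,f=cal(n); q=rot(c).T@(np.array(P)-np.array(c['position'])); s=np.array([q[0],-q[1]])/-q[2]
    s=s*(1+c['k1']*(s@s)); return s*f+[c['cx'],c['cy']]
def save(n,name): 
    im=viewer.read_camera(n); cv2.imwrite('pics/'+name,im[:,:,::-1]); return im
def obs():
    o=env.get_obs(); print(o['time_s'],np.round(o['tool_pos'],4),np.round(o['tool_rot'],2),'F',np.round(o['force'],1),'w',round(o['grip_width'],4),'gf',o['grasp_force'])
    return o
E
python3 - <<'E'
from h import *
obs()
for n in ('scene','top'):
    print(n,viewer.get_calibration(n)); save(n,n+'0.png')
    for t in ['carrier0','comb_knob','start_top','bed','pin0','jar','weight','beaker','sieve','brush','reagent','spatula']:
        print(t,[(np.round(b['location']).tolist(),round(b['conf'],2)) for b in boxes_of(n,t)][:7])
a=cv2.imread('pics/top0.png');b=cv2.imread('pics/scene0.png')
cv2.imwrite('pics/top0b.png',cv2.resize(a,(800,600)))
E
```

```text
0.0 [0.2097 0.6147 0.2214] [-1.7989e+02  1.0000e-02  1.6116e+02] F [ 0.1 -1.3  0.2] w 0.0869 gf 0.0
scene {'fov_y': 57.338531497924045, 'cx': 260.54827106319743, 'cy': 194.10235328653687, 'k1': 0.0067512009313030995, 'position': array([1.10408902, 0.26044168, 0.79628886]), 'orientation': array([ 41.69298142,   0.24083796, 113.23761204])}
carrier0 [([303.0, 177.0], 0.95), ([379.0, 203.0], 0.88), ([327.0, 210.0], 0.75), ([411.0, 178.0], 0.58), ([204.0, 221.0], 0.23)]
comb_knob [([198.0, 217.0], 0.77)]
start_top [([203.0, 220.0], 0.59), ([141.0, 180.0], 0.51)]
bed [([202.0, 218.0], 0.84)]
pin0 [([203.0, 222.0], 0.77)]
jar [([230.0, 286.0], 0.71), ([205.0, 218.0], 0.26)]
weight [([205.0, 220.0], 0.28)]
beaker [([318.0, 266.0], 0.71), ([275.0, 303.0], 0.61), ([144.0, 178.0], 0.32)]
sieve [([373.0, 303.0], 0.81), ([206.0, 222.0], 0.67), ([231.0, 286.0], 0.63), ([208.0, 220.0], 0.15)]
brush [([177.0, 270.0], 0.66), ([209.0, 219.0], 0.51)]
reagent [([432.0, 235.0], 0.76)]
spatula [([144.0, 158.0], 0.93)]
top {'fov_y': 53.616706669450174, 'cx': 258.1629538419968, 'cy': 191.49585646450603, 'k1': -0.02342619502836058, 'position': array([0.428297  , 0.02953167, 1.36672552]), 'orientation': array([  2.98030448,  -0.82391766, -91.1742505 ])}
carrier0 [([204.0, 152.0], 0.92), ([171.0, 232.0], 0.85), ([239.0, 237.0], 0.78), ([208.0, 208.0], 0.71), ([153.0, 273.0], 0.66)]
comb_knob [([290.0, 153.0], 0.77), ([206.0, 212.0], 0.73)]
start_top [([248.0, 116.0], 0.72)]
bed [([296.0, 159.0], 0.79)]
pin0 [([296.0, 160.0], 0.76)]
jar [([248.0, 115.0], 0.47), ([298.0, 162.0], 0.33), ([170.0, 232.0], 0.18)]
weight []
beaker [([217.0, 115.0], 0.79)]
sieve [([168.0, 136.0], 0.46)]
brush [([290.0, 113.0], 0.92), ([209.0, 212.0], 0.69)]
reagent [([130.0, 212.0], 0.62), ([290.0, 114.0], 0.34)]
spatula [([381.0, 200.0], 0.75)]
```

View pics/top0b.png

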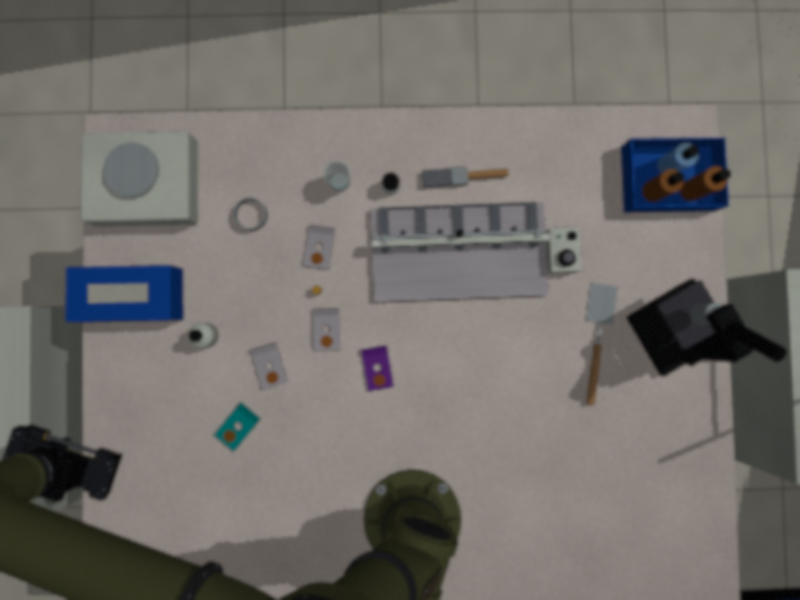

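View pics/scene0.png

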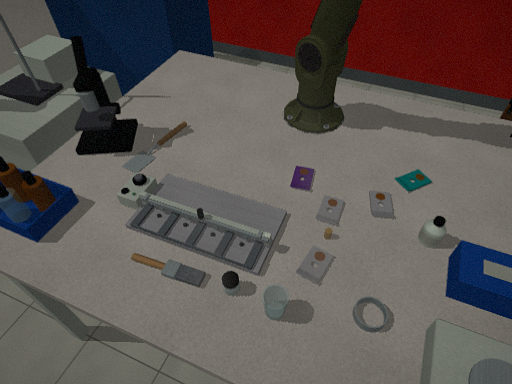

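Carrier candidates in the top view (512 px): grey at (204,158), (208,211) and (171,234), purple at (241,236), turquoise at (151,273). By the description the three grey ones are the carriers. Next I fit models of the bed and carriers to the masks and check the overlay.

```bash
cat > fit.py <<'E'
from h import *
from scipy.optimize import minimize
def hull(n,pts,T,S=4):
    x,y,a=T; c,s=np.cos(a),np.sin(a); m=np.zeros((384*S,512*S),np.uint8)
    for P in pts:
        P=np.array(P); W=np.c_[x+c*P[:,0]-s*P[:,1],y+s*P[:,0]+c*P[:,1],P[:,2]]
        uv=np.array([w2pix(n,w) for w in W])
        h=cv2.convexHull(np.round((uv+.5)*S-.5).astype(np.int32)); cv2.fillConvexPoly(m,h,1)
    return cv2.resize(m.astype(np.float32),(512,384),interpolation=cv2.INTER_AREA)
def box(x0,x1,y0,y1,z0,z1): return [(x,y,z) for x in(x0,x1) for y in(y0,y1) for z in(z0,z1)]
BED=[box(-.1,.115,-.2,.2,0,.018),box(-.05,.05,-.286,-.186,0,.0) , box(.02,.035,-.2,.2,.044,.06)]
BEDP=[box(-.1,.115,-.2,.2,0,.018)]
def car(z=0): return [box(-.05,.029,-.03,.03,z,z+.008)+[(.047,s*.03,z+h) for s in(-1,1) for h in(.008,.014)]]
def fit(masks,pts,T0,steps=(.01,.01,.05)):
    def cost(T):
        e=0
        for n,m in masks.items():
            p=hull(n,pts,T); e+=1-(np.minimum(p,m).sum()/np.maximum(p,m).sum())
        return e
    sx=np.array([T0]+[np.array(T0)+np.eye(3)[i]*steps[i] for i in range(3)])
    r=minimize(cost,T0,method='Nelder-Mead',options=dict(initial_simplex=sx,maxiter=150,xatol=1e-4,fatol=1e-4))
    return r.x,r.fun
def wire(im,n,pts,T,k=1,off=(0,0),col=(0,255,0)):
    x,y,a=T;c,s=np.cos(a),np.sin(a)
    uv=[((w2pix(n,[x+c*p[0]-s*p[1],y+s*p[0]+c*p[1],p[2]])+.5-off)*k) for p in pts]
    cv2.polylines(im,[np.round(np.array(uv)).astype(int)],True,col,1)
E
python3 - <<'E'
from fit import *
ims={n:save(n,n+'1.png') for n in('top','scene')}
bm={n:masks_of(n,'bed')[0] for n in ims}
for n in bm: m=bm[n]['pixels']; ys,xs=np.where(m); print(n,bm[n]['conf'],m.sum(),xs.min(),xs.max(),ys.min(),ys.max())
c=pix2w('top',(296,160),.018); print('bed approx',c)
T,e=fit({n:bm[n]['pixels'].astype(float) for n in bm},BED[:1]+BED[2:],[c[0],c[1],0.0]); print('bed',T,e)
cars={}
for n in ims:
    for d in masks_of(n,'carrier0'):
        p=pix2w(n,d['location'],.006); px=ims[n][d['pixels']].mean(0) if d['pixels'].any() else 0
        print(n,np.round(d['location']),round(d['conf'],2),np.round(p,3),d['pixels'].sum(),np.round(px))
        if d['conf']>.3 and px.max()-px.min()<40: cars.setdefault(n,[]).append((p[:2],d['pixels']))
out=[]
for p,m in cars['top']:
    q=min(cars['scene'],key=lambda t:np.hypot(*(t[0]-p)))
    if np.hypot(*(q[0]-p))>.03: continue
    T2,e2=fit({'top':m.astype(float),'scene':q[1].astype(float)},car(),[p[0],p[1],0.]); print('car',np.round(T2,4),e2); out.append(T2)
np.save('s.npy',np.array([T]+out))
for n,(u,v,w,h,k) in {'top':(150,110,250,150,3.2),'scene':(110,165,250,125,3.2)}.items():
    im=cv2.resize(ims[n][v:v+h,u:u+w,::-1],None,fx=k,fy=k,interpolation=cv2.INTER_CUBIC)
    o=np.array((u,v))
    for r in ([(-.1,-.2,.018),(.115,-.2,.018),(.115,.2,.018),(-.1,.2,.018)],[(.02,-.2,.06),(.035,-.2,.06),(.035,.2,.06),(.02,.2,.06)],[(-.05,-.271,.045),(.05,-.271,.045),(.05,-.201,.045),(-.05,-.201,.045)]): wire(im,n,r,T,k,o)
    for t in out: wire(im,n,[(-.05,-.03,.008),(-.05,.03,.008),(.047,.03,.014),(.047,-.03,.014)],t,k,o,(0,0,255)); wire(im,n,[(.009*np.cos(a),.009*np.sin(a),.008) for a in np.arange(0,6.3,.5)],t,k,o,(255,0,0))
    cv2.imwrite('pics/ov_'+n+'.png',im)
E
```

```text
top 0.76 7370 238 371 129 192
scene 0.73 10144 116 286 173 275
bed approx [ 0.60822233 -0.12893528  0.018     ]
bed [ 0.59975626 -0.12219676  0.02100539] 0.19168935219188266
top [209. 208.] 0.94 [0.444 0.185 0.006] 444 [118. 111. 110.]
top [151. 271.] 0.91 [0.225 0.395 0.006] 463 [33. 94. 90.]
top [242. 236.] 0.78 [0.34  0.069 0.006] 427 [82. 46. 92.]
top [170. 236.] 0.73 [0.345 0.324 0.006] 419 [117. 109. 109.]
top [206. 155.] 0.68 [0.633 0.195 0.006] 419 [116. 109. 108.]
scene [413. 179.] 0.82 [0.216 0.392 0.006] 463 [20. 78. 72.]
scene [326. 206.] 0.76 [0.427 0.175 0.006] 488 [100.  95.  93.]
scene [303. 179.] 0.76 [0.348 0.076 0.006] 453 [70. 48. 79.]
scene [378. 204.] 0.75 [0.359 0.313 0.006] 549 [96. 91. 89.]
scene [318. 267.] 0.6 [0.63  0.212 0.006] 793 [99. 96. 93.]
scene [146. 158.] 0.21 [ 0.459 -0.434  0.006] 595 [84. 82. 76.]
car [0.4374 0.1859 0.0295] 0.20750155276503401Traceback (most recent call last):
  File "<stdin>", line 17, in <module>
  File "fit.py", line 21, in fit
    r=minimize(cost,T0,method='Nelder-Mead',options=dict(initial_simplex=sx,maxiter=150,xatol=1e-4,fatol=1e-4))
    res = _minimize_neldermead(fun, x0, args, callback, bounds=bounds,
                               **options)
    fsim[j] = func(sim[j])
              ~~~~^^^^^^^^
    fx = function(np.copy(x), *(wrapper_args + args))
  File "fit.py", line 18, in cost
    p=hull(n,pts,T); e+=1-(np.minimum(p,m).sum()/np.maximum(p,m).sum())
  File "fit.py", line 7, in hull
    uv=np.array([w2pix(n,w) for w in W])
                 ~~~~~^^^^^
  File "h.py", line 16, in w2pix
    c,f=cal(n); q=rot(c).T@(np.array(P)-np.array(c['position'])); s=np.array([q[0],-q[1]])/-q[2]
        ~~~^^^
  File "h.py", line 5, in cal
    c=viewer.get_calibration(n); f=192/np.tan(np.radians(c['fov_y'])/2)
ValueError: time passes only in moves, steps and waits
```

```bash
cat >> h.py <<'E'
_C={}
def cal(n):
    if n not in _C:
        c=viewer.get_calibration(n); _C[n]=(c,192/np.tan(np.radians(c['fov_y'])/2))
    return _C[n]
def proj(n,P):
    c,f=cal(n); q=(np.asarray(P)-np.array(c['position']))@rot(c); s=np.c_[q[:,0],-q[:,1]]/-q[:,2:]
    return s*(1+c['k1']*(s**2).sum(1,keepdims=True))*f+[c['cx'],c['cy']]
E
cat >> fit.py <<'E'
def tw(P,T):
    P=np.asarray(P,float);x,y,a=T[:3];c,s=np.cos(a),np.sin(a)
    return np.c_[x+c*P[:,0]-s*P[:,1],y+s*P[:,0]+c*P[:,1],P[:,2]]
def seg(L,k=40):
    t=np.linspace(0,1,k)[:,None]; return np.vstack([np.array(a)*(1-t)+np.array(b)*t for a,b in L])
def loop(p): return [(p[i],p[(i+1)%len(p)]) for i in range(len(p))]
def grad(im,s=.7):
    g=cv2.GaussianBlur(im.astype(np.float32),(0,0),s)
    m=np.hypot(cv2.Sobel(g,cv2.CV_32F,1,0),cv2.Sobel(g,cv2.CV_32F,0,1)).max(2)
    return np.minimum(m,120)
def efit(ims,P,T0,ss=(2.5,1.2,.7),steps=(.006,.006,.03)):
    T=np.array(T0,float)
    for i,s in enumerate(ss):
        G={n:grad(im,s) for n,im in ims.items()}
        def cost(T):
            e=0
            for n in G:
                uv=proj(n,tw(P,T)).astype(np.float32)
                e-=cv2.remap(G[n],uv[:,0].copy(),uv[:,1].copy(),cv2.INTER_LINEAR).mean()/G[n].mean()
            return e
        sx=np.array([T]+[T+np.eye(3)[j]*steps[j]/(i+1) for j in range(3)])
        r=minimize(cost,T,method='Nelder-Mead',options=dict(initial_simplex=sx,maxiter=300,xatol=1e-5,fatol=1e-5)); T=r.x
    return T,r.fun
H=.018
bedP=seg(loop([(-.1,-.2,H),(.115,-.2,H),(.115,.2,H),(-.1,.2,H)])+[((.02,-.2,.06),(.02,.2,.06)),((.035,-.2,.06),(.035,.2,.06))])
def carP(z=0): return np.vstack([seg(loop([(-.05,-.03,z+.008),(-.05,.03,z+.008),(.03,.03,z+.008),(.047,.03,z+.014),(.047,-.03,z+.014),(.03,-.03,z+.008)]),25),[(.009*np.cos(a),.009*np.sin(a),z+.008) for a in np.arange(0,6.28,.1)]])
def wire(im,n,pts,T,k=1,off=(0,0),col=(0,255,0)):
    uv=(proj(n,tw(pts,T))+.5-np.array(off))*k
    cv2.polylines(im,[np.round(uv).astype(int)],True,col,1)
def overlay(ims,Tb,cars,tag,crops={'top':(150,110,250,150,3.2),'scene':(110,165,250,125,3.2)},z=None):
    for n,(u,v,w,h,k) in crops.items():
        im=cv2.resize(ims[n][v:v+h,u:u+w,::-1],None,fx=k,fy=k,interpolation=cv2.INTER_CUBIC); o=(u,v)
        for r in ([(-.1,-.2,H),(.115,-.2,H),(.115,.2,H),(-.1,.2,H)],[(.02,-.2,.06),(.035,-.2,.06),(.035,.2,.06),(.02,.2,.06)],[(-.05,-.271,.045),(.05,-.271,.045),(.05,-.201,.045),(-.05,-.201,.045)]): wire(im,n,r,Tb,k,o)
        for i,t in enumerate(cars):
            zz=0 if z is None else z
            wire(im,n,[(-.05,-.03,zz+.008),(-.05,.03,zz+.008),(.047,.03,zz+.014),(.047,-.03,zz+.014)],t,k,o,(0,0,255)); wire(im,n,[(.009*np.cos(a),.009*np.sin(a),zz+.008) for a in np.arange(0,6.3,.5)],t,k,o,(255,0,0))
        cv2.imwrite('pics/ov_'+n+tag+'.png',im)
E
python3 - <<'E'
from fit import *
ims={n:cv2.imread(f'pics/{n}1.png')[:,:,::-1].copy() for n in('top','scene')}
T,e=efit(ims,bedP,[.6,-.122,.021],ss=(3,1.2,.7)); print('bed',T,e)
for n in ims: print(n,efit({n:ims[n]},bedP,T)[0])
out=[]
for p in ([.435,.18,.03],[.352,.318,.25],[.63,.203,-.1]):
    b=min((efit(ims,carP(),[p[0],p[1],p[2]+d]) for d in(-.2,0,.2)),key=lambda r:r[1]); out.append(b[0]); print('car',np.round(b[0],4),b[1])
    for n in ims: print('  ',n,np.round(efit({n:ims[n]},carP(),b[0],ss=(.7,))[0],4))
np.save('s.npy',np.array([T]+out)); overlay(ims,T,out,'2')
E
```

```text
bed [ 0.59892616 -0.10576366  0.01753601] -7.6707658767700195
top [ 0.60030119 -0.10660359  0.02273262]
scene [ 0.59849975 -0.1055044   0.0149914 ]
car [0.4073 0.1909 0.0615] -5.2676591873168945
   top [0.409  0.1897 0.0829]
   scene [0.4049 0.1922 0.0304]
car [0.3276 0.3114 0.3312] -5.5058979988098145
   top [0.3298 0.3118 0.354 ]
   scene [0.3276 0.3114 0.3308]
car [ 0.5915  0.2103 -0.1185] -5.062013626098633
   top [ 0.5993  0.2076 -0.1396]
   scene [ 0.5896  0.2091 -0.0457]
```

View pics/ov_top2.png

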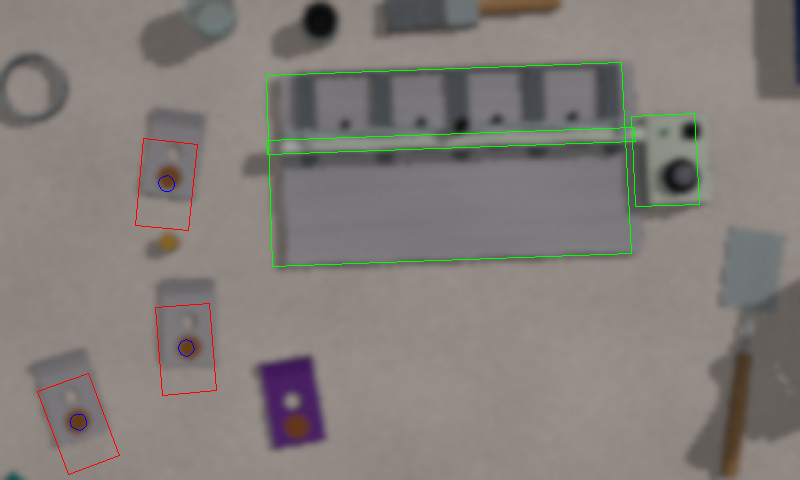

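View pics/ov_scene2.png

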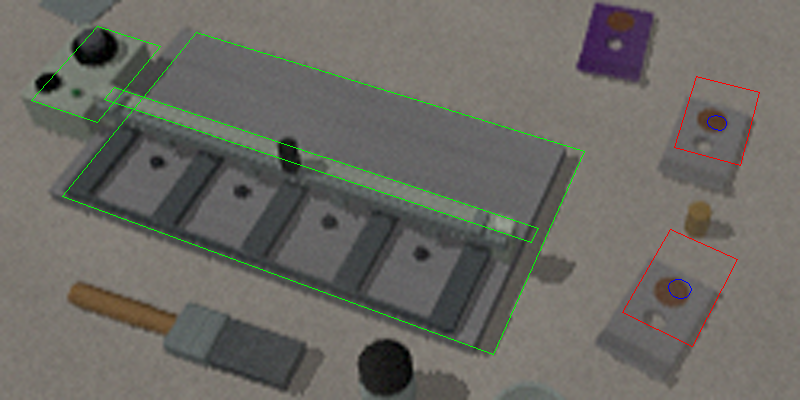

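```bash
cat >> fit.py <<'E'
bedP=np.vstack([bedP,seg([((.02,y+s*.0105,.027),(.108,y+s*.0105,.027)) for y in(-.17,-.085,0,.085,.17) for s in(-1,1) if abs(y+s*.0105)<.175]),seg(loop([(-.05,-.271,.045),(.05,-.271,.045),(.05,-.201,.045),(-.05,-.201,.045)]),60)])
E
python3 - <<'E'
from fit import *
ims={n:cv2.imread(f'pics/{n}1.png')[:,:,::-1].copy() for n in('top','scene')}
T,e=efit(ims,bedP,[.6,-.118,.02],ss=(1.2,.7),steps=(.003,.003,.01)); print('bed',T,e)
for n in ims: print(n,efit({n:ims[n]},bedP,T,ss=(.7,),steps=(.003,.003,.01))[0])
out=[]
off=(150,110)
for uv,a in (((187,323),.03),((70,397),.3),((173,155),-.1)):
    p=pix2w('top',(np.array(uv)+.5)/3.2+off-.5,.008); q=carP()[:-63]
    b=min((efit(ims,q,[p[0],p[1],a+d],ss=(1.,.7),steps=(.003,.003,.03)) for d in(-.1,0,.1)),key=lambda r:r[1]); out.append(b[0]); print('car',np.round(p,4),np.round(b[0],4),b[1])
    for n in ims: print('  ',n,np.round(efit({n:ims[n]},q,b[0],ss=(.7,),steps=(.003,.003,.03))[0],4))
np.save('s.npy',np.array([T]+out)); overlay(ims,T,out,'3')
a=cv2.imread('pics/ov_top3.png');b=cv2.imread('pics/ov_scene3.png')
c=np.vstack([a[:,:,:],b]); print(c.shape); cv2.imwrite('pics/ov3.png',cv2.resize(c,(545,600),interpolation=cv2.INTER_AREA))
obs()
for t in('comb_knob','start_top'):
  for n in ims:
    viewer.read_camera(n); print(t,n,[(np.round(d['location'],1).tolist(),round(d['conf'],2)) for d in boxes_of(n,t)])
print('knob y=0 proj',[proj(n,tw([(.04,0,.088),(0,-.236,.055)],T)) for n in ims])
E
```

```text
bed [ 0.5994438  -0.12124728  0.02089904] -7.260303497314453
top [ 0.59965275 -0.11897223  0.02190944]
scene [ 0.59928382 -0.12225781  0.0187796 ]
car [0.434  0.1885 0.008 ] [ 0.442   0.1916 -0.0844] -5.925318717956543
   top [ 0.4359  0.1907 -0.018 ]
   scene [ 0.4444  0.1913 -0.0815]
car [0.3545 0.3195 0.008 ] [0.3648 0.3209 0.3618] -6.3631181716918945
   top [0.3574 0.3201 0.3532]
   scene [0.367  0.3216 0.3681]
car [0.6226 0.2017 0.008 ] [ 0.6285  0.2035 -0.2321] -5.9620537757873535
   top [ 0.6242  0.2037 -0.1426]
   scene [ 0.6301  0.2032 -0.2407]
(880, 800, 3)
1.6 [0.2099 0.6152 0.2226] [-180.      0.    161.16] F [-0.   0.5 -0.2] w 0.0867 gf 0.0
comb_knob top [([292.5, 152.3], 0.69)]
comb_knob scene [([230.4, 286.9], 0.64)]
start_top top []
start_top scene []
knob y=0 proj [array([[295.60071074, 148.13891321],
       [362.38888146, 158.51134528]]), array([[197.616885  , 209.69496447],
       [134.27903788, 183.53030298]])]
```

View pics/ov3.png

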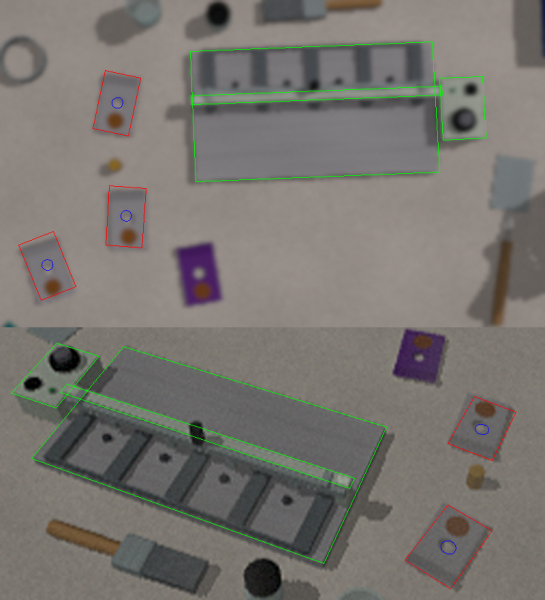

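The second overlay fits well. The bed is at world (0.599,-0.120), yaw 1.2°. The grey carriers' holes are at about (0.437,0.190), (0.359,0.320) and (0.625,0.203), with noses away from the robot.

```bash
cat > go.py <<'E'
import sys
from h import *
# targets "x,y,z,yaw[,tilt]" world; prefix b: bed coords (yaw relative to bed). tilt>0 leans the body towards bed -x
B=np.array([.5994,-.1205,0]); BY=1.2
if __name__=='__main__':
    o=obs(); p=np.array(o['tool_pos']); R0=R.from_euler('xyz',o['tool_rot'],degrees=True)
    for a in sys.argv[1:]:
        b=a[0]=='b'; v=[float(t) for t in a.lstrip('bw:').split(',')]; P=np.array(v[:3]); yaw=v[3]; tl=v[4] if len(v)>4 else 0
        if b: P=B+R.from_euler('z',BY,degrees=True).apply(P); yaw+=BY
        Rt=R.from_euler('z',yaw,degrees=True)*R.from_euler('y',tl,degrees=True)*R.from_euler('x',180,degrees=True)
        s=R0.inv().apply(P-p)/.2; r=(R0.inv()*Rt).as_rotvec()/1.5
        n=max(np.abs(P-p).max()/.05,np.linalg.norm(r)*1.5/np.radians(8.59))
        print(a,'->',np.round(s,3).tolist(),np.round(r,3).tolist(),'rows~',round(n,1))
E
python3 go.py w:.338,.312,.12,200.3 w:.338,.312,.004,200.3
```

```text
2.0 [0.2099 0.6152 0.2226] [179.99   0.   161.16] F [ 0.1 -0.1  0.3] w 0.0871 gf 0.0
w:.338,.312,.12,200.3 -> [-1.096, -1.228, 0.513] [0.0, 0.0, -0.455] rows~ 6.1
w:.338,.312,.004,200.3 -> [-1.096, -1.228, 1.093] [0.0, 0.0, -0.455] rows~ 6.1
```

{"name": "apply_moves", "arguments": {
  "moves": [
    [-0.25,-0.25,0.05,0,0,-0.1,1],
    [-0.5,-0.5,0.1,0,0,-0.2,1],
    [-0.75,-0.75,0.2,0,0,-0.3,1],
    [-1,-0.95,0.3,0,0,-0.4,1],
    [-1,-1,0.4,0,0,-0.455,1],
    [-1,-1,0.4,0,0,-0.455,1],
    [-1,-1,0.4,0,0,-0.455,1]
  ],
  "grip_force": 40
}}

```text
time_s: 2.7
tool_pos: [0.3367, 0.3534, 0.1397]
tool_rot: [-179.7, -0.3, -160.3]
force: [-0.5, 1.4, -0.0]
grip_width: 0.0873
grasp_force: 0.0
```

```bash
python3 go.py w:.338,.312,.12,200.3 w:.338,.312,.003,200.3
```

```text
2.7 [0.3367 0.3534 0.1397] [-179.68   -0.25 -160.28] F [-0.5  1.4 -0. ] w 0.0873 gf 0.0
w:.338,.312,.12,200.3 -> [0.064, -0.196, 0.1] [-0.004, -0.003, -0.007] rows~ 0.8
w:.338,.312,.003,200.3 -> [0.061, -0.193, 0.685] [-0.004, -0.003, -0.007] rows~ 2.7
```

{"name": "apply_moves", "arguments": {
  "moves": [
    [0.03,-0.1,0.15,0,0,0,1],
    [0.06,-0.19,0.35,0,0,0,1],
    [0.06,-0.19,0.55,0,0,0,1],
    [0.06,-0.19,0.66,0,0,0,1],
    [0.06,-0.19,0.685,0,0,0,1],
    [0.06,-0.19,0.685,0,0,0,0.6],
    [0.06,-0.19,0.685,0,0,0,0.5],
    [0.06,-0.19,0.685,0,0,0,0.5],
    [0.06,-0.19,0.685,0,0,0,0.3],
    [0.06,-0.19,0.685,0,0,0,0.3],
    [0.06,-0.19,0.685,0,0,0,0.3]
  ]
}}

```text
time_s: 3.8
tool_pos: [0.3373, 0.3203, 0.0078]
tool_rot: [-179.9, -0.1, -159.7]
force: [-9.0, -14.9, 40.9]
grip_width: 0.0517
grasp_force: 20.3
```

```bash
python3 go.py b:-.064,-.1275,.10,180 b:-.064,-.1275,.023,180
```

```text
3.8 [0.3373 0.3203 0.0078] [-1.7986e+02 -5.0000e-02 -1.5970e+02] F [ -9.  -14.9  40.9] w 0.0517 gf 20.270768587295933
b:-.064,-.1275,.10,180 -> [0.047, -3.02, -0.454] [-0.002, -0.0, 0.222] rows~ 11.4
b:-.064,-.1275,.023,180 -> [0.047, -3.019, -0.069] [-0.002, -0.0, 0.222] rows~ 11.4
```

Width 52 mm, z 7.8 mm and 41 N upward: a finger stands on the plate. I'll lift, open and look.

{"name": "apply_moves", "arguments": {
  "moves": [
    [0,0,-0.1,0,0,0,0.6],
    [0,0,-0.25,0,0,0,1],
    [0,0,-0.4,0,0,0,1],
    [0,0,-0.6,0,0,0,1],
    [0,0,-0.6,0,0,0,1],
    [0,0,-0.6,0,0,0,1]
  ]
}}

```text
time_s: 4.4
tool_pos: [0.3369, 0.3223, 0.1266]
tool_rot: [179.9, 0.1, -159.7]
force: [-0.3, 1.0, -1.4]
grip_width: 0.0827
grasp_force: 0.0
```

```bash
python3 - <<'E'
from fit import *
obs(); ims={n:save(n,n+'4.png') for n in('top','scene')}
b=np.load('s.npy')[0]
out=[]
for T in([.437,.19,-.03],[.359,.32,.355],[.6255,.2033,-.15]): out.append(T)
overlay(ims,b,out,'4',{'top':(140,150,125,94,6.4),'scene':(280,150,125,94,6.4)})
E
```

```text
4.4 [0.3369 0.3223 0.1266] [ 1.7991e+02  1.4000e-01 -1.5972e+02] F [-0.3  1.  -1.4] w 0.0827 gf 0.0
```

View pics/ov_scene4.png

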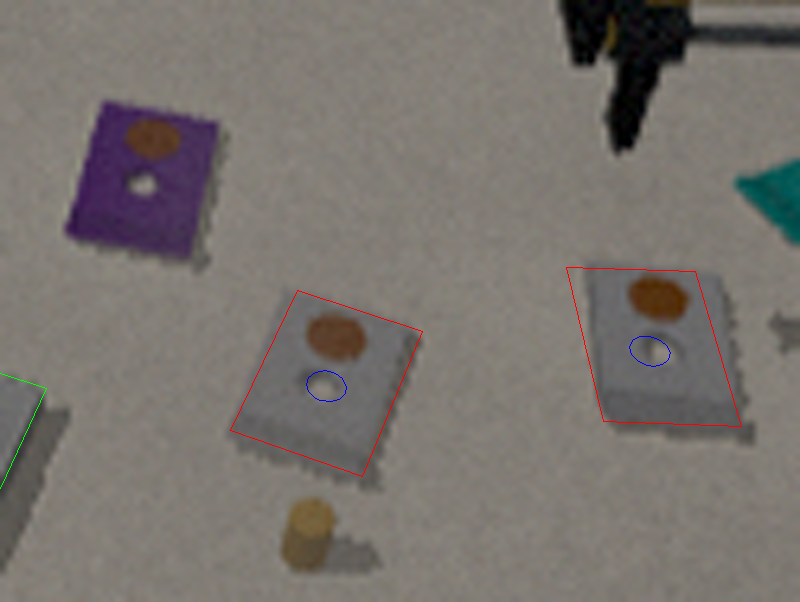

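The carrier at right (scene crop hole at ~(658,350)) was nudged and sits a few mm off and less rotated. The middle carrier's outline matches. I'll refit with the arm settled.

```bash
python3 - <<'E'
from fit import *
ims={n:save(n,n+'5.png') for n in('top','scene')}
off=(280,150)
p=pix2w('scene',(np.array((658,350))+.5)/6.4+off-.5,.008); print('hole',p)
c=[pix2w('scene',(np.array(u)+.5)/6.4+off-.5,h)[:2] for u,h in(((588,263),.008),((720,275),.008),((742,428),.014),((604,418),.014))]
print(np.round(c,4)); print('rear',(c[0]+c[1])/2,'nose',(c[2]+c[3])/2, np.hypot(*(c[0]-c[1])),np.hypot(*((c[0]+c[1])/2-(c[2]+c[3])/2)))
q=carP()[:-63]
for n in ims:
  for a in(.1,.2,.3): print(n,np.round(efit({n:ims[n]},q,[p[0],p[1],a],ss=(.7,),steps=(.003,.003,.05)),4) if 0 else [np.round(t,4) for t in efit({n:ims[n]},q,[p[0],p[1],a],ss=(1,.7,),steps=(.003,.003,.05))])
im=cv2.resize(ims['top'][200:270,140:230,::-1],None,fx=8,fy=8,interpolation=cv2.INTER_CUBIC); cv2.imwrite('pics/t5.png',im)
obs()
E
```

```text
hole [0.35745275 0.32383197 0.008     ]
[[0.3162 0.2837]
 [0.2996 0.3422]
 [0.3939 0.3654]
 [0.412  0.3086]]
rear [0.30791043 0.31291423] nose [0.40296461 0.33701874] 0.060773233430817565 0.09806286036575364
top [array([0.3524, 0.3253, 0.3243]), np.float64(-3.904)]
top [array([0.3524, 0.3257, 0.321 ]), np.float64(-3.9052)]
top [array([0.3493, 0.3008, 0.4404]), np.float64(-5.0531)]
scene [array([0.3634, 0.3299, 0.1409]), np.float64(-3.3191)]
scene [array([0.3642, 0.3275, 0.3568]), np.float64(-3.6712)]
scene [array([0.3644, 0.3277, 0.3566]), np.float64(-3.673)]
4.6 [0.3358 0.3208 0.1242] [-1.7994e+02 -1.3000e-01 -1.5973e+02] F [0.1 0.2 0.9] w 0.0865 gf 0.0
```

View pics/t5.png

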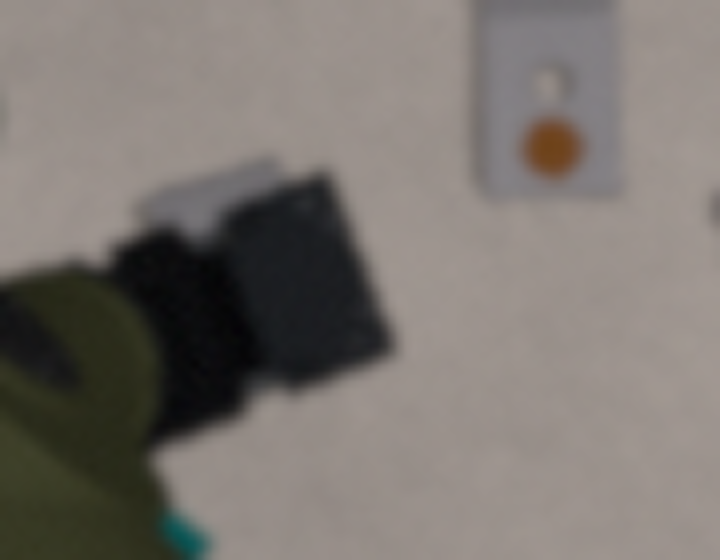

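```bash
python3 go.py w:.3357,.3185,.02,195.2 w:.3357,.3185,.003,195.2
```

```text
4.6 [0.3358 0.3208 0.1242] [-1.7994e+02 -1.3000e-01 -1.5973e+02] F [0.1 0.2 0.9] w 0.0865 gf 0.0
w:.3357,.3185,.02,195.2 -> [0.003, -0.01, 0.521] [-0.001, -0.001, 0.059] rows~ 2.1
w:.3357,.3185,.003,195.2 -> [0.003, -0.01, 0.606] [-0.001, -0.001, 0.059] rows~ 2.4
```

{"name": "apply_moves", "arguments": {
  "moves": [
    [0,-0.01,0.2,0,0,0.06,1],
    [0,-0.01,0.4,0,0,0.06,1],
    [0,-0.01,0.52,0,0,0.06,1],
    [0,-0.01,0.57,0,0,0.06,1],
    [0,-0.01,0.6,0,0,0.06,1],
    [0,-0.01,0.6,0,0,0.06,1],
    [0,-0.01,0.6,0,0,0.06,1]
  ]
}}

```text
time_s: 5.3
tool_pos: [0.3379, 0.3204, 0.0066]
tool_rot: [179.9, 0.1, -164.9]
force: [0.8, 0.1, -0.5]
grip_width: 0.0868
grasp_force: 0.0
```

{"name": "apply_moves", "arguments": {
  "moves": [
    [0,0,0.01,0,0,0,1],
    [0,0,0.01,0,0,0,0.8],
    [0,0,0.01,0,0,0,0.7],
    [0,0,0.01,0,0,0,0.5],
    [0,0,0.01,0,0,0,0.4],
    [0,0,0.01,0,0,0,0.4],
    [0,0,0.01,0,0,0,0.4],
    [0,0,0.01,0,0,0,0.4]
  ]
}}

```text
time_s: 6.1
tool_pos: [0.3373, 0.32, 0.0038]
tool_rot: [180.0, 0.0, -164.9]
force: [-0.1, -0.0, 1.5]
grip_width: 0.059
grasp_force: 40.0
```

```bash
python3 go.py w:.45,.16,.055,190 b:-.066,-.1275,.06,180 
```

```text
6.1 [0.3373 0.32   0.0038] [ 1.7997e+02  2.0000e-02 -1.6489e+02] F [-0.1 -0.   1.5] w 0.059 gf 39.995867013931274
w:.45,.16,.055,190 -> [-0.336, -0.919, -0.257] [0.0, 0.0, 0.06] rows~ 3.2
b:-.066,-.1275,.06,180 -> [-0.217, -3.007, -0.283] [0.0, 0.0, 0.162] rows~ 11.4
```

{"name": "apply_moves", "arguments": {
  "moves": [
    [0,0,-0.1,0,0,0,0.4],
    [0,0,-0.26,0,0,0,0.4],
    [0,-0.15,-0.28,0,0,0.02,0.4],
    [0,-0.32,-0.28,0,0,0.05,0.4],
    [-0.05,-0.5,-0.28,0,0,0.08,0.4],
    [-0.08,-0.68,-0.28,0,0,0.11,0.4],
    [-0.1,-0.85,-0.28,0,0,0.14,0.4],
    [-0.1,-1,-0.28,0,0,0.162,0.4],
    [-0.1,-1,-0.28,0,0,0.162,0.4],
    [-0.1,-1,-0.28,0,0,0.162,0.4],
    [-0.1,-1,-0.28,0,0,0.162,0.4]
  ]
}}

```text
time_s: 7.2
tool_pos: [0.4082, 0.1325, 0.0593]
tool_rot: [180.0, -0.0, -178.7]
force: [-0.1, -0.5, -1.1]
grip_width: 0.0587
grasp_force: 40.0
```

```bash
python3 go.py b:-.066,-.1275,.06,180 
```

```text
7.2 [0.4082 0.1325 0.0593] [ 1.8000e+02 -3.0000e-02 -1.7873e+02] F [-0.1 -0.5 -1.1] w 0.0587 gf 39.99750092625618
b:-.066,-.1275,.06,180 -> [-0.597, -1.923, -0.004] [0.0, -0.0, 0.001] rows~ 7.6
```

{"name": "apply_moves", "arguments": {
  "moves": [
    [-0.05,-0.17,0,0,0,0,0.4],
    [-0.1,-0.34,0,0,0,0,0.4],
    [-0.15,-0.51,0,0,0,0,0.4],
    [-0.2,-0.68,0,0,0,0,0.4],
    [-0.25,-0.85,0,0,0,0,0.4],
    [-0.3,-1,0,0,0,0,0.4]
  ]
}}

```text
time_s: 7.8
tool_pos: [0.4732, -0.0672, 0.0595]
tool_rot: [180.0, 0.0, -178.7]
force: [1.1, 1.0, -1.7]
grip_width: 0.0594
grasp_force: 40.0
```

{"name": "apply_moves", "arguments": {
  "moves": [
    [-0.05,-0.17,0,0,0,0,0.4],
    [-0.1,-0.34,0,0,0,0,0.4],
    [-0.15,-0.51,0,0,0,0,0.4],
    [-0.2,-0.68,0,0,0,0,0.4],
    [-0.25,-0.85,0,0,0,0,0.4],
    [-0.3,-0.92,0,0,0,0,0.4],
    [-0.3,-0.92,0,0,0,0,0.4],
    [-0.3,-0.92,0,0,0,0,0.4],
    [-0.3,-0.92,0,0,0,0,0.4]
  ]
}}

```text
time_s: 8.7
tool_pos: [0.5365, -0.2473, 0.059]
tool_rot: [179.9, -0.1, -178.7]
force: [0.1, -0.1, -1.4]
grip_width: 0.059
grasp_force: 40.0
```

```bash
python3 - <<'E'
from fit import *
ims={n:save(n,n+'6.png') for n in('top','scene')}
overlay(ims,[.5994,-.1205,.021],[],'6',{'scene':(90,140,200,150,4),'top':(250,110,125,94,6.4)})
obs()
E
python3 go.py b:-.066,-.1275,.06,180  b:-.066,-.1275,.023,180
```

```text
8.8 [ 0.5366 -0.2478  0.0594] [ 1.7993e+02 -1.0000e-02 -1.7868e+02] F [-0.2 -0.4 -1. ] w 0.0591 gf 39.99731473624706
8.8 [ 0.5366 -0.2478  0.0594] [ 1.7993e+02 -1.0000e-02 -1.7868e+02] F [-0.2 -0.4 -1. ] w 0.0591 gf 39.99731473624706
b:-.066,-.1275,.06,180 -> [0.003, -0.008, -0.003] [0.001, -0.0, 0.001] rows~ 0.0
b:-.066,-.1275,.023,180 -> [0.003, -0.008, 0.182] [0.001, -0.0, 0.001] rows~ 0.7
```

View pics/ov_scene6.png

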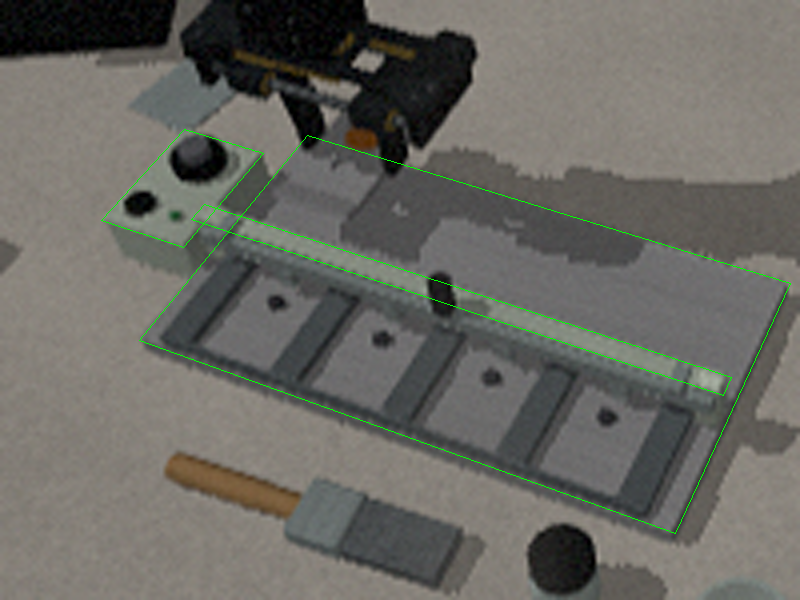

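The overlay fits. The carrier is held level over the apron at lane 3. The start button is the grey-topped round at (198,158) in the crop.

{"name": "apply_moves", "arguments": {
  "moves": [
    [0,-0.008,0.08,0,0,0,0.4],
    [0,-0.008,0.15,0,0,0,0.4],
    [0,-0.008,0.175,0,0,0,0.4],
    [0,-0.008,0.182,0,0,0,0.4],
    [-0.04,-0.008,0.182,0,0,0,0.4],
    [-0.08,-0.008,0.182,0,0,0,0.4],
    [-0.12,-0.008,0.182,0,0,0,0.4],
    [-0.15,-0.008,0.182,0,0,0,0.4],
    [-0.15,-0.008,0.182,0,0,0,0.4],
    [-0.15,-0.008,0.182,0,0,0,0.4]
  ]
}}

```text
time_s: 9.8
tool_pos: [0.5666, -0.2507, 0.023]
tool_rot: [-180.0, -0.0, -178.8]
force: [0.0, 0.6, -1.2]
grip_width: 0.059
grasp_force: 40.0
```

{"name": "apply_moves", "arguments": {
  "moves": [
    [0,0,0,0,0,0,0.8],
    [0,0,0,0,0,0,0.8],
    [0,0,0,0,0,0,0.8],
    [0,0,-0.1,0,0,0,0.8],
    [0,0,-0.3,0,0,0,0.5],
    [0,0,-0.45,0,0,0,0.5],
    [0,0,-0.45,0,0,0,0.5],
    [0,0,-0.45,0,0,0,0.5]
  ]
}}

```text
time_s: 10.6
tool_pos: [0.5671, -0.2508, 0.114]
tool_rot: [-180.0, 0.1, -178.8]
force: [0.0, 0.8, 0.6]
grip_width: 0.0472
grasp_force: 0.0
```

```bash
python3 go.py b:.04,0,.13,180 b:.04,0,.068,180
```

```text
10.6 [ 0.5671 -0.2508  0.114 ] [-1.7999e+02  1.2000e-01 -1.7882e+02] F [0.  0.8 0.6] w 0.0472 gf 0.0
b:.04,0,.13,180 -> [-0.375, 0.648, -0.079] [-0.0, 0.001, -0.0] rows~ 2.6
b:.04,0,.068,180 -> [-0.375, 0.648, 0.231] [-0.0, 0.001, -0.0] rows~ 2.6
```

{"name": "apply_moves", "arguments": {
  "moves": [
    [-0.1,0.2,-0.08,0,0,0,0.5],
    [-0.25,0.4,-0.08,0,0,0,0.5],
    [-0.375,0.65,-0.08,0,0,0,0.5],
    [-0.375,0.65,-0.08,0,0,0,0.5],
    [-0.375,0.65,0.05,0,0,0,0.5],
    [-0.375,0.65,0.15,0,0,0,0.5],
    [-0.375,0.65,0.21,0,0,0,0.5],
    [-0.375,0.65,0.21,0,0,0,0.1],
    [-0.375,0.65,0.21,0,0,0,0.1],
    [-0.375,0.65,0.21,0,0,0,0.1],
    [-0.375,0.65,0.21,0,0,0,0.1]
  ],
  "grip_force": 10
}}

```text
time_s: 11.7
tool_pos: [0.6397, -0.119, 0.0723]
tool_rot: [180.0, 0.1, -178.8]
force: [0.8, 1.9, 0.9]
grip_width: 0.0192
grasp_force: 0.8
```

{"name": "apply_moves", "arguments": {
  "moves": [
    [0,0,0,0,0,0,0.1],
    [0,0,0,0,0,0,0.1],
    [0,0.06,0,0,0,0,0.1],
    [0,0.12,0,0,0,0,0.1],
    [0,0.18,0,0,0,0,0.1],
    [0,0.21,0,0,0,0,0.1],
    [0,0.225,0,0,0,0,0.1],
    [0,0.225,0,0,0,0,0.1],
    [0,0.225,0,0,0,0,0.1],
    [0,0.225,0,0,0,0,0.1]
  ]
}}

```text
time_s: 12.7
tool_pos: [0.6389, -0.0778, 0.0722]
tool_rot: [-179.7, 0.2, -178.9]
force: [2.0, -9.0, 3.4]
grip_width: 0.0155
grasp_force: 10.0
```

{"name": "apply_moves", "arguments": {
  "moves": [
    [0,-0.01,0,0,0,0,0.4],
    [0,-0.01,0,0,0,0,0.4],
    [0,-0.01,0,0,0,0,0.4],
    [0,-0.01,-0.15,0,0,0,0.4],
    [0,-0.01,-0.28,0,0,0,0.4],
    [0.2,-0.2,-0.28,0,0,0,0],
    [0.4,-0.4,-0.28,0,0,0,0],
    [0.6,-0.6,-0.28,0,0,0,0],
    [0.65,-0.85,-0.28,0,0,0,0],
    [0.65,-0.85,-0.28,0,0,0,0],
    [0.65,-0.85,-0.28,0,0,0,0],
    [0.65,-0.85,-0.28,0,0,0,0]
  ],
  "grip_force": 20
}}

```text
time_s: 13.9
tool_pos: [0.5118, -0.2452, 0.1268]
tool_rot: [179.9, -0.0, -178.8]
force: [0.7, 0.6, 0.6]
grip_width: 0.0003
grasp_force: 0.0
```

```bash
python3 - <<'E'
from fit import *
ims={n:save(n,n+'7.png') for n in('top','scene')}
overlay(ims,[.5994,-.1205,.021],[],'7',{'scene':(90,140,200,150,4),'top':(250,110,125,94,6.4)})
E
python3 go.py b:-.087,-.1275,.06,180,-6 b:-.087,-.1275,.0215,180,-6 b:-.087,-.1275,.0215,180,6
```

```text
14.0 [ 0.5124 -0.2442  0.1267] [ 1.7992e+02 -2.0000e-02 -1.7862e+02] F [ 0.7 -0.5  0. ] w 0.0004 gf 0.0
b:-.087,-.1275,.06,180,-6 -> [-0.013, -0.029, 0.333] [0.001, 0.07, 0.002] rows~ 1.3
b:-.087,-.1275,.0215,180,-6 -> [-0.013, -0.029, 0.526] [0.001, 0.07, 0.002] rows~ 2.1
b:-.087,-.1275,.0215,180,6 -> [-0.013, -0.029, 0.526] [0.001, -0.07, 0.002] rows~ 2.1
```

View pics/ov_scene7.png

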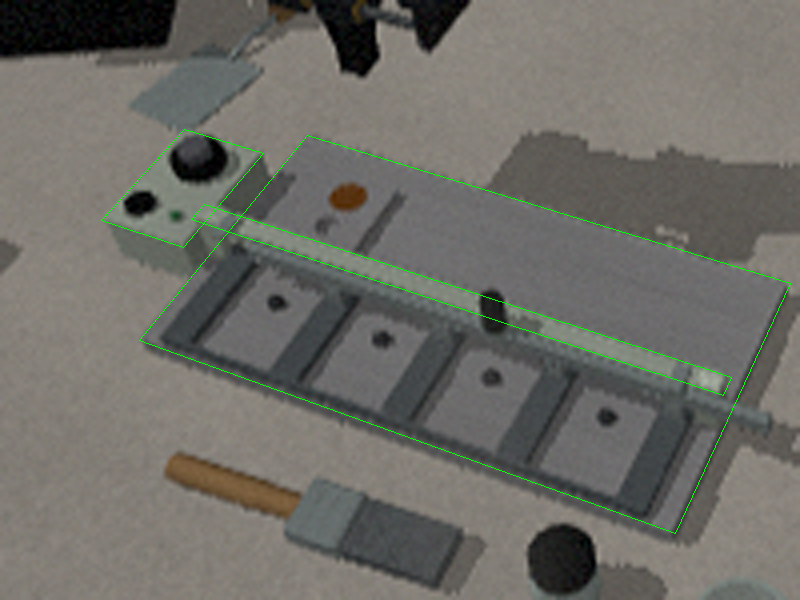

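Comb open (knob now at (492,310)) and carrier aligned before lane 3. Now I lower behind it with a 6° tilt, then push.

{"name": "apply_moves", "arguments": {
  "moves": [
    [-0.01,-0.03,0.1,0,-0.035,0,0],
    [-0.01,-0.03,0.25,0,-0.07,0,0],
    [-0.01,-0.03,0.4,0,-0.07,0,0],
    [-0.01,-0.03,0.5,0,-0.07,0,0],
    [-0.01,-0.03,0.523,0,-0.07,0,0],
    [-0.01,-0.03,0.523,0,-0.07,0,0],
    [-0.01,-0.03,0.523,0,-0.07,0,0],
    [-0.01,-0.03,0.523,0,-0.07,0,0]
  ]
}}

```text
time_s: 14.8
tool_pos: [0.515, -0.2529, 0.0239]
tool_rot: [-180.0, 6.2, -178.8]
force: [0.6, -0.3, -0.3]
grip_width: 0.0008
grasp_force: 0.0
```

```bash
python3 go.py b:-.030,-.1275,.022,180,6 b:-.0045,-.1275,.022,180,6
```

```text
14.8 [ 0.515  -0.2529  0.0239] [-179.96    6.15 -178.78] F [ 0.6 -0.3 -0.3] w 0.0008 gf 0.0
b:-.030,-.1275,.022,180,6 -> [-0.283, 0.015, 0.04] [-0.0, 0.002, 0.0] rows~ 1.1
b:-.0045,-.1275,.022,180,6 -> [-0.41, 0.015, 0.054] [-0.0, 0.002, 0.0] rows~ 1.7
```

{"name": "apply_moves", "arguments": {
  "moves": [
    [-0.04,0.01,0.012,0,0,0,0],
    [-0.08,0.01,0.016,0,0,0,0],
    [-0.12,0.01,0.02,0,0,0,0],
    [-0.16,0.01,0.024,0,0,0,0],
    [-0.2,0.01,0.028,0,0,0,0],
    [-0.23,0.01,0.032,0,0,0,0],
    [-0.26,0.01,0.036,0,0,0,0],
    [-0.283,0.012,0.04,0,0,0,0],
    [-0.283,0.012,0.04,0,0,0,0],
    [-0.283,0.012,0.04,0,0,0,0]
  ]
}}

```text
time_s: 15.8
tool_pos: [0.5712, -0.2489, 0.0205]
tool_rot: [-180.0, 6.1, -178.8]
force: [0.5, -0.2, 0.7]
grip_width: 0.0005
grasp_force: 0.0
```

```bash
cat > look.py <<'E'
import sys
from fit import *
# fit seated/placed carriers on the bed floor: lane y guess, hole x guess (bed coords)
Tb=np.array([.5994,-.1205,.021]); tag=sys.argv[1]
ims={n:save(n,n+tag+'.png') for n in('top','scene')}
# sample disc (brown) centroid on plate top -> bed coords
for n,im in ims.items():
    hsv=cv2.cvtColor(im,cv2.COLOR_RGB2HSV); m=((hsv[...,0]<14)&(hsv[...,1]>110)&(hsv[...,2]>50)).astype(np.uint8)
    k,l,st,ce=cv2.connectedComponentsWithStats(m)
    for i in range(1,k):
        if st[i,4]<12: continue
        p=pix2w(n,ce[i],.026)-[Tb[0],Tb[1],0]; c,s=np.cos(Tb[2]),np.sin(Tb[2]); b=(c*p[0]+s*p[1],-s*p[0]+c*p[1])
        if abs(b[1])<.2 and -.1<b[0]<.1: print(n,'disc bed xy mm',np.round(np.array(b)*1000,1),st[i,4])
E
python3 look.py 8; python3 go.py b:-.0045,-.1275,.022,180,6
```

```text
15.9 [ 0.5708 -0.2491  0.0206] [ 179.99    6.04 -178.82] F [0.2 0.1 0.1] w 0.0006 gf 0.0
b:-.0045,-.1275,.022,180,6 -> [-0.134, 0.002, 0.007] [0.0, 0.001, -0.0] rows~ 0.5
```

{"name": "apply_moves", "arguments": {
  "moves": [
    [-0.02,0,-0.003,0,0,0,0],
    [-0.04,0,-0.002,0,0,0,0],
    [-0.05,0,0,0,0,0,0],
    [-0.06,0,0,0,0,0,0],
    [-0.07,0,0,0,0,0,0],
    [-0.08,0,0.001,0,0,0,0],
    [-0.09,0,0.001,0,0,0,0],
    [-0.1,0,0.002,0,0,0,0]
  ]
}}

```text
time_s: 16.7
tool_pos: [0.5911, -0.2488, 0.0224]
tool_rot: [-180.0, 6.0, -178.8]
force: [-0.6, -0.7, 0.6]
grip_width: 0.001
grasp_force: 0.5
```

```bash
sed -i 's/>110)&(hsv\[...,2\]>50)/>90)\&(hsv[...,2]>30)/; s/>90)&(hsv/>90)\&(hsv/' look.py; python3 look.py 9; python3 go.py b:-.0045,-.1275,.022,180,6; python3 - <<'E'
import cv2,numpy as np
im=cv2.imread('pics/scene9.png')[140:290,90:290]; t=cv2.imread('pics/top9.png')[110:222,250:400]
cv2.imwrite('pics/v9.png',np.hstack([cv2.resize(im,(440,330),interpolation=2),cv2.resize(t,(360,330),interpolation=2)]))
E
```

```text
16.8 [ 0.5911 -0.2488  0.0224] [-179.99    6.05 -178.8 ] F [ 0.3 -0.   0. ] w 0.0003 gf 0.0
b:-.0045,-.1275,.022,180,6 -> [-0.032, 0.003, 0.005] [-0.0, 0.001, -0.0] rows~ 0.1
```

View pics/v9.png

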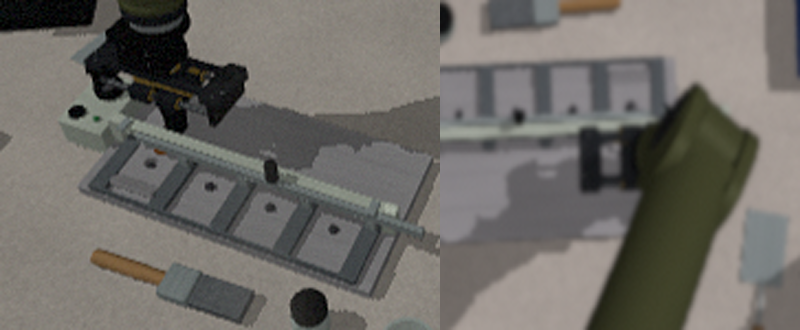

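The carrier has passed under the bridge with its hole near the pin (~(151,163) in the left half). A few mm to go.

{"name": "apply_moves", "arguments": {
  "moves": [
    [-0.005,0,0,0,0,0,0],
    [-0.01,0,0,0,0,0,0],
    [-0.015,0,0,0,0,0,0],
    [-0.02,0,0,0,0,0,0],
    [-0.025,0,0,0,0,0,0],
    [-0.03,0,0,0,0,0,0],
    [-0.03,0,0,0,0,0,0]
  ]
}}

```text
time_s: 17.5
tool_pos: [0.5965, -0.2486, 0.0228]
tool_rot: [180.0, 6.0, -178.8]
force: [-0.2, 0.4, -0.6]
grip_width: -0.0
grasp_force: 0.6
```

{"name": "apply_moves", "arguments": {
  "moves": [
    [-0.005,0,0,0,0,0,0],
    [-0.01,0,0,0,0,0,0],
    [-0.015,0,0,0,0,0,0],
    [-0.015,0,0,0,0,0,0]
  ]
}}

```text
time_s: 17.9
tool_pos: [0.597, -0.2487, 0.0226]
tool_rot: [179.9, 5.7, -178.9]
force: [-7.7, 0.5, 3.6]
grip_width: 0.0005
grasp_force: 3.8
```

```bash
cat > seat.py <<'E'
# brightness profile / edges: fit carrier on bed floor flat from scene view nose+outline
import sys
from fit import *
Tb=np.array([.5994,-.1205,.021]); tag=sys.argv[1]; lanes=[float(a)/1000 for a in sys.argv[2:]]
im=save('scene','scene'+tag+'.png'); obs()
for y in lanes:
    # nose upper edge + lower edge beyond the bridge, sides; only visible part x>40
    best=[]
    for hx in np.arange(.035,.066,.001):
        P=np.vstack([seg([((hx+.047,y-.028,H+.014),(hx+.047,y+.028,H+.014))],60)]); G=grad(im,.7)
        uv=proj('scene',tw(P,Tb)).astype(np.float32); best.append((cv2.remap(G,uv[:,0].copy(),uv[:,1].copy(),1).mean(),hx))
    best.sort(reverse=True); print(y,[(round(float(g)),round(h*1000)) for g,h in best[:5]])
big=[]
for y in lanes:
    u,v=proj('scene',tw([(.055,y,H)],Tb))[0].astype(int)
    big.append(cv2.resize(im[v-20:v+20,u-25:u+25,::-1],(250,200),interpolation=cv2.INTER_CUBIC))
cv2.imwrite('pics/seat'+tag+'.png',np.hstack(big))
E
python3 seat.py 10 -127.5 -42.5 42.5
```

```text
17.95 [ 0.597  -0.2486  0.0225] [ 179.91    5.74 -178.85] F [-7.4  0.7  2.9] w 0.0006 gf 3.7988824881176697
-0.1275 [(102, 65), (98, 64), (87, 63), (73, 62), (58, 61)]
-0.0425 [(108, 65), (107, 64), (100, 63), (86, 62), (69, 61)]
0.0425 [(105, 65), (100, 64), (88, 63), (72, 62), (56, 61)]
```

View pics/seat10.png

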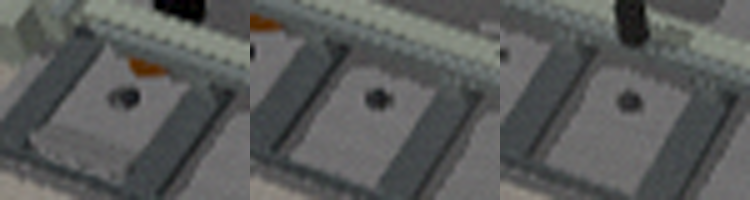

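The rim meets the pin at 7.7 N with the rear edge at about 5 mm. In the left crop the pin shows in the hole, so carrier one is seated. Back off and go for the next one.

{"name": "apply_moves", "arguments": {
  "moves": [
    [0.05,0,0,0,0,0,0],
    [0.15,0,-0.15,0,0.035,0,0],
    [0.25,0,-0.35,0,0.065,0,0],
    [0.35,0.2,-0.5,0,0.065,0,0.5],
    [0.4,0.4,-0.5,0,0.065,0,1],
    [0.4,0.6,-0.5,0,0.065,0,1],
    [0.4,0.8,-0.5,0,0.065,0,1],
    [0.4,1,-0.5,0,0.065,0,1],
    [0.4,1,-0.5,0,0.065,0,1]
  ],
  "grip_force": 40
}}

```text
time_s: 18.85
tool_pos: [0.5061, -0.0433, 0.1146]
tool_rot: [179.8, 0.6, -178.3]
force: [0.3, 0.1, 0.1]
grip_width: 0.0406
grasp_force: 0.0
```

```bash
cat > carsee.py <<'E'
import sys
from fit import *
Z=0; tag=sys.argv[1]
ims={n:save(n,n+tag+'.png') for n in('top','scene')}; obs()
q=carP()
for g in sys.argv[2:]:
    x,y,a=map(float,g.split(','))
    for n in ims:
        r=efit({n:ims[n]},q[:-63],[x,y,a],ss=(.7,),steps=(.003,.003,.03)); print(n,np.round(r[0],4),round(r[1],2))
        # disc and hole: hue-based disc centre
        hsv=cv2.cvtColor(ims[n],cv2.COLOR_RGB2HSV); m=((hsv[...,0]<16)&(hsv[...,1]>110)&(hsv[...,2]>40)).astype(np.uint8)
        k,l,st,ce=cv2.connectedComponentsWithStats(m)
        for i in range(1,k):
            p=pix2w(n,ce[i],.008)
            if st[i,4]>8 and np.hypot(p[0]-x,p[1]-y)<.06: print('   disc',np.round(p[:2],4),st[i,4])
E
python3 carsee.py 11 .437,.19,-.03 .6255,.2033,-.15
```

```text
18.95 [ 0.506  -0.0494  0.1147] [ 179.97    0.56 -178.65] F [ 0.  -1.7  0.1] w 0.0487 gf 0.0
top [ 0.4386  0.1869 -0.0062] -3.37
   disc [0.4076 0.1874] 38
scene [0.4472 0.1877 0.0336] -2.46
   disc [0.407  0.1874] 46
top [ 0.6242  0.2038 -0.1426] -3.52
   disc [0.5982 0.2064] 27
scene [ 0.6311  0.2067 -0.1211] -2.66
   disc [0.5967 0.2057] 29
```

```bash
python3 go.py w:.411,.1875,.12,180.5
```

```text
18.95 [ 0.506  -0.0494  0.1147] [ 179.97    0.56 -178.65] F [ 0.  -1.7  0.1] w 0.0487 gf 0.0
w:.411,.1875,.12,180.5 -> [0.447, 1.195, -0.03] [0.0, 0.006, 0.01] rows~ 4.7
```

{"name": "apply_moves", "arguments": {
  "moves": [
    [0.1,0.2,-0.03,0,0.006,0.01,1],
    [0.2,0.4,-0.03,0,0.006,0.01,1],
    [0.3,0.6,-0.03,0,0.006,0.01,1],
    [0.4,0.8,-0.03,0,0.006,0.01,1],
    [0.447,1,-0.03,0,0.006,0.01,1],
    [0.447,1,-0.03,0,0.006,0.01,1],
    [0.447,1,-0.03,0,0.006,0.01,1],
    [0.447,1,-0.03,0,0.006,0.01,1]
  ]
}}

```text
time_s: 19.75
tool_pos: [0.4129, 0.1458, 0.1196]
tool_rot: [-180.0, -0.0, -179.9]
force: [0.5, -0.1, 0.1]
grip_width: 0.0869
grasp_force: 0.0
```

```bash
python3 go.py w:.411,.1875,.02,180.5  w:.411,.1875,.0035,180.5
```

```text
19.75 [0.4129 0.1458 0.1196] [-1.7999e+02 -5.0000e-02 -1.7986e+02] F [ 0.5 -0.1  0.1] w 0.0869 gf 0.0
w:.411,.1875,.02,180.5 -> [0.008, 0.209, 0.498] [-0.0, -0.001, -0.004] rows~ 2.0
w:.411,.1875,.0035,180.5 -> [0.008, 0.209, 0.581] [-0.0, -0.001, -0.004] rows~ 2.3
```

{"name": "apply_moves", "arguments": {
  "moves": [
    [0,0.209,0,0,0,0,1],
    [0.008,0.209,0.1,0,0,0,1],
    [0.008,0.209,0.3,0,0,0,1],
    [0.008,0.209,0.48,0,0,0,1],
    [0.008,0.209,0.55,0,0,0,1],
    [0.008,0.209,0.57,0,0,0,1],
    [0.008,0.209,0.57,0,0,0,1],
    [0.008,0.209,0.57,0,0,0,1]
  ]
}}

```text
time_s: 20.55
tool_pos: [0.4112, 0.1893, 0.0066]
tool_rot: [179.9, 0.0, -179.8]
force: [0.4, -0.7, -0.5]
grip_width: 0.087
grasp_force: 0.0
```

Clear of the plate; lower 3 mm more and grip, then lift.

{"name": "apply_moves", "arguments": {
  "moves": [
    [0,-0.005,0.013,0,0,0,1],
    [0,-0.005,0.013,0,0,0,0.8],
    [0,-0.005,0.013,0,0,0,0.7],
    [0,-0.005,0.013,0,0,0,0.5],
    [0,-0.005,0.013,0,0,0,0.4],
    [0,-0.005,0.013,0,0,0,0.4],
    [0,-0.005,0.013,0,0,0,0.4],
    [0,-0.005,-0.1,0,0,0,0.4],
    [0,-0.005,-0.25,0,0,0,0.4],
    [0,-0.005,-0.28,0,0,0,0.4],
    [0,-0.005,-0.28,0,0,0,0.4]
  ]
}}

```text
time_s: 21.65
tool_pos: [0.4106, 0.189, 0.0623]
tool_rot: [179.9, 0.0, -179.7]
force: [-0.6, 0.2, -2.2]
grip_width: 0.059
grasp_force: 40.0
```

```bash
python3 go.py b:-.066,-.0425,.06,180
```

```text
21.65 [0.4106 0.189  0.0623] [ 1.7991e+02  2.0000e-02 -1.7966e+02] F [-0.6  0.2 -2.2] w 0.059 gf 39.996333718299866
b:-.066,-.0425,.06,180 -> [-0.608, -1.77, 0.009] [0.001, 0.0, -0.01] rows~ 7.1
```

{"name": "apply_moves", "arguments": {
  "moves": [
    [-0.05,-0.17,0,0,0,0,0.4],
    [-0.1,-0.34,0,0,0,0,0.4],
    [-0.17,-0.51,0,0,0,0,0.4],
    [-0.23,-0.68,0,0,0,0,0.4],
    [-0.29,-0.85,0,0,0,-0.005,0.4],
    [-0.34,-1,0,0,0,-0.01,0.4]
  ]
}}

```text
time_s: 22.25
tool_pos: [0.4783, -0.0131, 0.0599]
tool_rot: [-180.0, -0.2, -178.8]
force: [-0.2, 0.2, -1.4]
grip_width: 0.0592
grasp_force: 40.0
```

{"name": "apply_moves", "arguments": {
  "moves": [
    [-0.06,-0.17,0,0,0,0,0.4],
    [-0.12,-0.34,0,0,0,0,0.4],
    [-0.18,-0.51,0,0,0,0,0.4],
    [-0.23,-0.65,0,0,0,0,0.4],
    [-0.26,-0.75,0,0,0,0,0.4],
    [-0.265,-0.77,0,0,0,0,0.4],
    [-0.265,-0.77,0,0,0,0,0.4],
    [-0.265,-0.77,0,0,0,0,0.4],
    [-0.265,-0.77,0,0,0,0,0.4]
  ]
}}

```text
time_s: 23.15
tool_pos: [0.535, -0.1622, 0.0609]
tool_rot: [179.9, -0.1, -178.7]
force: [1.2, 0.1, -1.1]
grip_width: 0.0593
grasp_force: 40.0
```

```bash
python3 go.py b:-.068,-.0425,.0225,180 b:-.02,-.0425,.0225,180
```

```text
23.15 [ 0.535  -0.1622  0.0609] [ 1.7993e+02 -1.3000e-01 -1.7869e+02] F [ 1.2  0.1 -1.1] w 0.0593 gf 39.99631583690643
b:-.068,-.0425,.0225,180 -> [0.013, -0.011, 0.192] [0.001, -0.001, 0.001] rows~ 0.8
b:-.02,-.0425,.0225,180 -> [-0.227, -0.012, 0.192] [0.001, -0.001, 0.001] rows~ 0.9
```

{"name": "apply_moves", "arguments": {
  "moves": [
    [0,-0.011,0.08,0,0,0,0.4],
    [0,-0.011,0.15,0,0,0,0.4],
    [0,-0.011,0.183,0,0,0,0.4],
    [0,-0.011,0.19,0,0,0,0.4],
    [-0.04,-0.011,0.19,0,0,0,0.4],
    [-0.08,-0.011,0.19,0,0,0,0.4],
    [-0.12,-0.011,0.19,0,0,0,0.4],
    [-0.16,-0.011,0.19,0,0,0,0.4],
    [-0.2,-0.011,0.19,0,0,0,0.4],
    [-0.2,-0.011,0.19,0,0,0,0.4],
    [-0.2,-0.011,0.19,0,0,0,0.4]
  ]
}}

```text
time_s: 24.25
tool_pos: [0.5752, -0.1655, 0.0232]
tool_rot: [-180.0, -0.1, -178.8]
force: [0.1, 0.5, -0.7]
grip_width: 0.0589
grasp_force: 40.0
```

```bash
python3 look.py 12; python3 go.py b:-.02,-.0425,.0225,180
```

```text
scene disc bed xy mm [-29.9 -46.2] 29
24.35 [ 0.5748 -0.1655  0.0232] [ 1.7999e+02 -1.2000e-01 -1.7883e+02] F [ 0.8  1.5 -1.4] w 0.0593 gf 39.996256828308105
b:-.02,-.0425,.0225,180 -> [-0.028, 0.01, 0.003] [0.0, -0.001, -0.0] rows~ 0.1
```

{"name": "apply_moves", "arguments": {
  "moves": [
    [0,0,0,0,0,0,0.8],
    [0,0,0,0,0,0,0.8],
    [0,0,0,0,0,0,0.8],
    [0,0,-0.15,0,0,0,0.8],
    [0,0,-0.3,0,0,0,0.5],
    [0.15,0,-0.3,0,-0.035,0,0],
    [0.3,0,-0.3,0,-0.07,0,0],
    [0.3,0,-0.3,0,-0.07,0,0],
    [0.3,0,-0.3,0,-0.07,0,0],
    [0.3,0,-0.3,0,-0.07,0,0],
    [0.3,0,-0.3,0,-0.07,0,0],
    [0.3,0,-0.3,0,-0.07,0,0]
  ],
  "grip_force": 20
}}

```text
time_s: 25.55
tool_pos: [0.5164, -0.1667, 0.0835]
tool_rot: [-180.0, 5.9, -178.8]
force: [-0.9, 0.3, 0.5]
grip_width: 0.0136
grasp_force: 0.0
```

```bash
python3 look.py 13; python3 go.py b:-.085,-.0425,.0225,180,6
```

```text
top disc bed xy mm [-29. -44.] 25
scene disc bed xy mm [-30.2 -43.7] 27
25.65 [ 0.5159 -0.1668  0.0833] [-179.97    5.91 -178.79] F [ 0.6  0.7 -0.4] w 0.0059 gf 0.0
b:-.085,-.0425,.0225,180,6 -> [0.034, 0.01, 0.302] [-0.0, -0.001, 0.0] rows~ 1.2
```

{"name": "apply_moves", "arguments": {
  "moves": [
    [0.034,0.01,0.15,0,0,0,0],
    [0.034,0.01,0.26,0,0,0,0],
    [0.034,0.01,0.302,0,0,0,0],
    [0.034,0.01,0.302,0,0,0,0],
    [0,0.01,0.306,0,0,0,0],
    [-0.04,0.01,0.31,0,0,0,0],
    [-0.08,0.01,0.314,0,0,0,0],
    [-0.12,0.01,0.318,0,0,0,0],
    [-0.16,0.01,0.323,0,0,0,0],
    [-0.2,0.01,0.327,0,0,0,0],
    [-0.24,0.01,0.331,0,0,0,0],
    [-0.27,0.01,0.334,0,0,0,0],
    [-0.27,0.01,0.334,0,0,0,0]
  ]
}}

```text
time_s: 26.95
tool_pos: [0.5774, -0.1632, 0.0227]
tool_rot: [-180.0, 6.0, -178.8]
force: [0.0, -0.2, -0.4]
grip_width: 0.0003
grasp_force: 0.0
```

```bash
python3 go.py b:-.011,-.0425,.022,180,6 b:-.0045,-.0425,.022,180,6
```

```text
26.95 [ 0.5774 -0.1632  0.0227] [-179.97    6.01 -178.77] F [ 0.  -0.2 -0.4] w 0.0003 gf 0.0
b:-.011,-.0425,.022,180,6 -> [-0.059, -0.002, 0.009] [-0.0, 0.0, 0.0] rows~ 0.2
b:-.0045,-.0425,.022,180,6 -> [-0.091, -0.002, 0.013] [-0.0, 0.0, 0.0] rows~ 0.4
```

{"name": "apply_moves", "arguments": {
  "moves": [
    [-0.015,0,0.001,0,0,0,0],
    [-0.03,0,0.003,0,0,0,0],
    [-0.04,0,0.004,0,0,0,0],
    [-0.05,0,0.005,0,0,0,0],
    [-0.06,0,0.006,0,0,0,0],
    [-0.065,0,0.007,0,0,0,0],
    [-0.07,0,0.008,0,0,0,0],
    [-0.075,0,0.008,0,0,0,0],
    [-0.08,0,0.009,0,0,0,0],
    [-0.085,0,0.009,0,0,0,0],
    [-0.085,0,0.009,0,0,0,0]
  ]
}}

```text
time_s: 28.05
tool_pos: [0.5932, -0.163, 0.0225]
tool_rot: [180.0, 6.0, -178.8]
force: [-0.8, -0.4, 0.1]
grip_width: 0.0003
grasp_force: 0.2
```

{"name": "apply_moves", "arguments": {
  "moves": [
    [-0.005,0,0,0,0,0,0],
    [-0.01,0,0,0,0,0,0],
    [-0.01,0,0,0,0,0,0]
  ]
}}

```text
time_s: 28.35
tool_pos: [0.5949, -0.163, 0.0226]
tool_rot: [180.0, 5.9, -178.8]
force: [-0.6, 0.6, -0.7]
grip_width: 0.0002
grasp_force: 0.5
```

{"name": "apply_moves", "arguments": {
  "moves": [
    [-0.005,0,0,0,0,0,0],
    [-0.01,0,0,0,0,0,0],
    [-0.01,0,0,0,0,0,0]
  ]
}}

```text
time_s: 28.65
tool_pos: [0.5953, -0.163, 0.0224]
tool_rot: [179.9, 5.7, -178.8]
force: [-6.5, 0.0, 2.5]
grip_width: 0.0008
grasp_force: 2.9
```

```bash
python3 seat.py 14 -127.5 -42.5 42.5
```

```text
28.7 [ 0.5952 -0.1629  0.0224] [ 179.94    5.73 -178.83] F [-5.6  1.   2.7] w 0.0008 gf 2.8531969815048797
-0.1275 [(101, 65), (97, 64), (86, 63), (71, 62), (56, 61)]
-0.0425 [(102, 65), (95, 64), (81, 63), (65, 62), (54, 42)]
0.0425 [(105, 65), (100, 64), (88, 63), (71, 62), (56, 61)]
```

View pics/seat14.png

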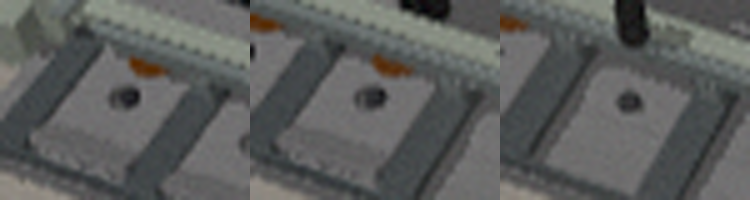

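Both carriers sit over their pins: the first two crops show the same picture, with the pin filling the hole. Now the third carrier, at (0.624,0.202).

{"name": "apply_moves", "arguments": {
  "moves": [
    [0.05,0,0,0,0,0,0],
    [0.15,0,-0.15,0,0.035,0,0],
    [0.25,0,-0.35,0,0.067,0,0],
    [0.25,0.2,-0.5,0,0.067,0,0.5],
    [0.25,0.4,-0.5,0,0.067,0,1],
    [0.2,0.6,-0.5,0,0.067,0.03,1],
    [0.15,0.8,-0.5,0,0.067,0.06,1],
    [0.1,1,-0.5,0,0.067,0.1,1],
    [0.1,1,-0.5,0,0.067,0.1,1],
    [0.1,1,-0.5,0,0.067,0.1,1]
  ],
  "grip_force": 40
}}

```text
time_s: 29.7
tool_pos: [0.563, 0.0376, 0.1205]
tool_rot: [179.5, 0.2, 172.8]
force: [0.1, -1.1, -0.0]
grip_width: 0.0485
grasp_force: 0.0
```

```bash
python3 carsee.py 15 .6255,.2033,-.15; python3 go.py w:.601,.2055,.12,172
```

```text
29.8 [0.5627 0.035  0.1205] [179.56   0.18 172.53] F [-0.  -0.3  0.1] w 0.0567 gf 0.0
top [ 0.6241  0.2041 -0.146 ] -3.63
   disc [0.5982 0.2064] 27
scene [ 0.6296  0.1999 -0.1666] -2.87
   disc [0.5961 0.2054] 52
29.8 [0.5627 0.035  0.1205] [179.56   0.18 172.53] F [-0.  -0.3  0.1] w 0.0567 gf 0.0
w:.601,.2055,.12,172 -> [-0.079, 0.87, 0.009] [0.005, 0.002, 0.006] rows~ 3.4
```

{"name": "apply_moves", "arguments": {
  "moves": [
    [-0.02,0.2,0,0,0,0,1],
    [-0.04,0.4,0,0,0,0,1],
    [-0.06,0.6,0,0,0,0.005,1],
    [-0.079,0.8,0,0.005,0,0.01,1],
    [-0.079,0.87,0,0.005,0,0.01,1],
    [-0.079,0.87,0.2,0.005,0,0.01,1],
    [-0.079,0.87,0.3,0.005,0,0.01,1],
    [-0.079,0.87,0.3,0.005,0,0.01,1],
    [-0.079,0.87,0.3,0.005,0,0.01,1]
  ]
}}

```text
time_s: 30.7
tool_pos: [0.6014, 0.2054, 0.0622]
tool_rot: [-180.0, 0.1, 171.6]
force: [-0.1, 0.3, -0.2]
grip_width: 0.0871
grasp_force: 0.0
```

```bash
python3 go.py w:.601,.2055,.0065,171.7
```

```text
30.7 [0.6014 0.2054 0.0622] [-1.8000e+02  1.5000e-01  1.7161e+02] F [-0.1  0.3 -0.2] w 0.0871 gf 0.0
w:.601,.2055,.0065,171.7 -> [0.003, 0.0, 0.279] [-0.0, 0.002, -0.001] rows~ 1.1
```

{"name": "apply_moves", "arguments": {
  "moves": [
    [0,0,0.12,0,0,0,1],
    [0,0,0.22,0,0,0,1],
    [0,0,0.265,0,0,0,1],
    [0,0,0.279,0,0,0,1],
    [0,0,0.279,0,0,0,1],
    [0,0,0.279,0,0,0,1]
  ]
}}

```text
time_s: 31.3
tool_pos: [0.6021, 0.2075, 0.0075]
tool_rot: [179.9, 0.2, 171.7]
force: [0.1, -0.1, -0.1]
grip_width: 0.0868
grasp_force: 0.0
```

{"name": "apply_moves", "arguments": {
  "moves": [
    [0,0,0.015,0,0,0,1],
    [0,0,0.015,0,0,0,0.8],
    [0,0,0.015,0,0,0,0.7],
    [0,0,0.015,0,0,0,0.5],
    [0,0,0.015,0,0,0,0.4],
    [0,0,0.015,0,0,0,0.4],
    [0,0,0.015,0,0,0,0.4],
    [0,0,-0.1,0,0,0,0.4],
    [0,0,-0.22,0,0,0,0.4],
    [0,0,-0.28,0,0,0,0.4],
    [0,0,-0.28,0,0,0,0.4]
  ]
}}

```text
time_s: 32.4
tool_pos: [0.6022, 0.2079, 0.0638]
tool_rot: [179.8, 0.3, 171.7]
force: [0.1, 0.1, -0.8]
grip_width: 0.0588
grasp_force: 39.9
```

```bash
python3 go.py b:-.066,.0425,.06,180 b:-.09,.10,.06,180
```

```text
32.4 [0.6022 0.2079 0.0638] [179.84   0.3  171.75] F [ 0.1  0.1 -0.8] w 0.0588 gf 39.909237027168274
b:-.066,.0425,.06,180 -> [0.139, -1.471, 0.014] [0.002, 0.004, -0.11] rows~ 5.7
b:-.09,.10,.06,180 -> [0.304, -1.208, 0.014] [0.002, 0.004, -0.11] rows~ 4.6
```

{"name": "apply_moves", "arguments": {
  "moves": [
    [0.15,-0.05,0,0,0,-0.02,0.4],
    [0.3,-0.2,0,0,0,-0.04,0.4],
    [0.35,-0.37,0,0,0,-0.06,0.4],
    [0.35,-0.54,0,0,0,-0.08,0.4],
    [0.35,-0.71,0,0,0,-0.11,0.4],
    [0.33,-0.88,0,0,0,-0.11,0.4],
    [0.3,-1,0,0,0,-0.11,0.4],
    [0.3,-1,0,0,0,-0.11,0.4],
    [0.3,-1,0,0,0,-0.11,0.4],
    [0.3,-1,0,0,0,-0.11,0.4]
  ]
}}

```text
time_s: 33.4
tool_pos: [0.5123, 0.0193, 0.061]
tool_rot: [180.0, 0.1, -178.7]
force: [-0.2, 0.2, -1.1]
grip_width: 0.0594
grasp_force: 39.9
```

```bash
python3 go.py b:-.068,.0425,.06,180 b:-.068,.0425,.0225,180
```

```text
33.4 [0.5123 0.0193 0.061 ] [ 1.7997e+02  6.0000e-02 -1.7871e+02] F [-0.2  0.2 -1.1] w 0.0594 gf 39.909440875053406
b:-.068,.0425,.06,180 -> [-0.08, -0.496, 0.005] [0.0, 0.001, 0.001] rows~ 2.0
b:-.068,.0425,.0225,180 -> [-0.08, -0.496, 0.192] [0.0, 0.001, 0.001] rows~ 2.0
```

{"name": "apply_moves", "arguments": {
  "moves": [
    [-0.03,-0.17,0,0,0,0,0.4],
    [-0.06,-0.34,0,0,0,0,0.4],
    [-0.08,-0.47,0,0,0,0,0.4],
    [-0.08,-0.496,0,0,0,0,0.4],
    [-0.08,-0.496,0,0,0,0,0.4],
    [-0.08,-0.496,0.08,0,0,0,0.4],
    [-0.08,-0.496,0.15,0,0,0,0.4],
    [-0.08,-0.496,0.183,0,0,0,0.4],
    [-0.08,-0.496,0.19,0,0,0,0.4],
    [-0.08,-0.496,0.19,0,0,0,0.4]
  ]
}}

```text
time_s: 34.4
tool_pos: [0.5309, -0.0803, 0.0235]
tool_rot: [180.0, 0.1, -178.8]
force: [0.7, 0.6, -1.0]
grip_width: 0.0593
grasp_force: 39.9
```

```bash
python3 look.py 16; python3 go.py b:-.025,.0425,.0225,180
```

```text
34.5 [ 0.5314 -0.0807  0.0242] [ 179.99    0.18 -178.79] F [-0.5  0.3 -1.8] w 0.0592 gf 39.90951955318451
b:-.025,.0425,.0225,180 -> [-0.211, 0.006, 0.009] [0.0, 0.002, 0.0] rows~ 0.8
```

{"name": "apply_moves", "arguments": {
  "moves": [
    [-0.04,0.006,0.005,0,0,0,0.4],
    [-0.08,0.006,0.005,0,0,0,0.4],
    [-0.12,0.006,0.005,0,0,0,0.4],
    [-0.16,0.006,0.005,0,0,0,0.4],
    [-0.2,0.006,0.005,0,0,0,0.4],
    [-0.21,0.006,0.005,0,0,0,0.4],
    [-0.21,0.006,0.005,0,0,0,0.8],
    [-0.21,0.006,0.005,0,0,0,0.8],
    [-0.21,0.006,0.005,0,0,0,0.8],
    [-0.21,0.006,-0.15,0,0,0,0.8],
    [-0.21,0.006,-0.3,0,0,0,0.5],
    [-0.06,0.006,-0.3,0,-0.035,0,0],
    [0.1,0.006,-0.3,0,-0.07,0,0],
    [0.1,0.006,-0.3,0,-0.07,0,0],
    [0.1,0.006,-0.3,0,-0.07,0,0],
    [0.1,0.006,-0.3,0,-0.07,0,0],
    [0.1,0.006,-0.3,0,-0.07,0,0]
  ],
  "grip_force": 40
}}

```text
time_s: 36.2
tool_pos: [0.5124, -0.0801, 0.0843]
tool_rot: [-180.0, 6.2, -178.8]
force: [-0.0, -0.1, 1.3]
grip_width: 0.0215
grasp_force: 0.0
```

```bash
python3 look.py 17; python3 go.py b:-.085,.0425,.0225,180,6
```

```text
top disc bed xy mm [-25.5  44.3] 12
36.3 [ 0.5119 -0.0802  0.0839] [-179.95    6.16 -178.78] F [-0.4  0.5 -0.2] w 0.0136 gf 0.0
b:-.085,.0425,.0225,180,6 -> [0.025, 0.002, 0.306] [-0.001, 0.002, 0.0] rows~ 1.2
```

{"name": "apply_moves", "arguments": {
  "moves": [
    [0.025,0,0.15,0,0,0,0],
    [0.025,0,0.26,0,0,0,0],
    [0.025,0,0.306,0,0,0,0],
    [0.025,0,0.306,0,0,0,0],
    [0,0,0.309,0,0,0,0],
    [-0.04,0,0.313,0,0,0,0],
    [-0.08,0,0.317,0,0,0,0],
    [-0.12,0,0.321,0,0,0,0],
    [-0.16,0,0.325,0,0,0,0],
    [-0.2,0,0.329,0,0,0,0],
    [-0.24,0,0.333,0,0,0,0],
    [-0.28,0,0.337,0,0,0,0],
    [-0.28,0,0.337,0,0,0,0]
  ]
}}

```text
time_s: 37.6
tool_pos: [0.5754, -0.0786, 0.0229]
tool_rot: [-180.0, 6.2, -178.8]
force: [0.0, -0.7, -0.9]
grip_width: 0.0007
grasp_force: 0.0
```

```bash
python3 go.py b:-.0055,.0425,.022,180,6
```

```text
37.6 [ 0.5754 -0.0786  0.0229] [-179.98    6.25 -178.77] F [ 0.  -0.7 -0.9] w 0.0007 gf 0.0
b:-.0055,.0425,.022,180,6 -> [-0.087, 0.001, 0.014] [-0.0, 0.003, 0.0] rows~ 0.4
```

{"name": "apply_moves", "arguments": {
  "moves": [
    [-0.015,0,0.002,0,0,0,0],
    [-0.03,0,0.004,0,0,0,0],
    [-0.04,0,0.006,0,0,0,0],
    [-0.05,0,0.007,0,0,0,0],
    [-0.06,0,0.008,0,0,0,0],
    [-0.065,0,0.009,0,0,0,0],
    [-0.07,0,0.01,0,0,0,0],
    [-0.075,0,0.01,0,0,0,0],
    [-0.08,0,0.011,0,0,0,0],
    [-0.085,0,0.012,0,0,0,0],
    [-0.085,0,0.012,0,0,0,0]
  ]
}}

```text
time_s: 38.7
tool_pos: [0.591, -0.0784, 0.0221]
tool_rot: [180.0, 6.2, -178.8]
force: [-0.9, -0.5, 0.3]
grip_width: 0.0004
grasp_force: 0.4
```

{"name": "apply_moves", "arguments": {
  "moves": [
    [-0.005,0,0,0,0,0,0],
    [-0.01,0,0,0,0,0,0],
    [-0.01,0,0,0,0,0,0]
  ]
}}

```text
time_s: 39.0
tool_pos: [0.5931, -0.0783, 0.0223]
tool_rot: [180.0, 6.2, -178.8]
force: [-1.2, 0.1, -0.5]
grip_width: 0.0004
grasp_force: 0.1
```

{"name": "apply_moves", "arguments": {
  "moves": [
    [-0.005,0,0,0,0,0,0],
    [-0.01,0,0,0,0,0,0],
    [-0.01,0,0,0,0,0,0]
  ]
}}

```text
time_s: 39.3
tool_pos: [0.5936, -0.0782, 0.0222]
tool_rot: [180.0, 6.0, -178.8]
force: [-5.1, -0.3, 2.9]
grip_width: 0.0003
grasp_force: 2.6
```

```bash
python3 seat.py 18 -127.5 -42.5 42.5; python3 go.py b:.04,.0425,.13,180
```

```text
39.35 [ 0.5936 -0.0782  0.0222] [ 179.96    6.   -178.81] F [-6.  -0.3  3.5] w 0.0002 gf 2.5602504422761285
-0.1275 [(102, 65), (99, 64), (89, 63), (74, 62), (59, 61)]
-0.0425 [(101, 65), (94, 64), (82, 63), (68, 62), (56, 43)]
0.0425 [(84, 65), (75, 64), (63, 63), (51, 62), (48, 43)]
39.35 [ 0.5936 -0.0782  0.0222] [ 179.96    6.   -178.81] F [-6.  -0.3  3.5] w 0.0002 gf 2.5602504422761285
b:.04,.0425,.13,180 -> [-0.28, 0.001, -0.513] [0.0, 0.07, -0.0] rows~ 2.2
```

View pics/seat18.png

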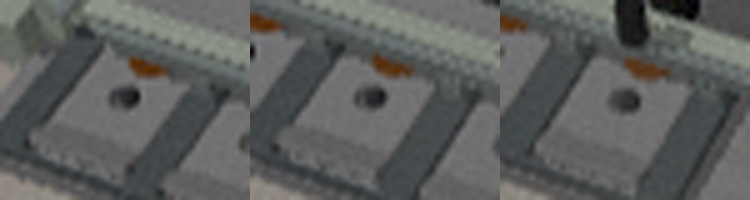

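All three crops show the pin in the hole. I'll move over the knob and check that no fourth carrier is left on the bench.

{"name": "apply_moves", "arguments": {
  "moves": [
    [0.05,0,0,0,0,0,0],
    [0.2,0,-0.15,0,0,0,0],
    [0.2,0,-0.35,0,0.035,0,0.3],
    [0.2,0,-0.53,0,0.07,0,0.5],
    [0,0,-0.53,0,0.07,0,0.5],
    [-0.2,0,-0.52,0,0.07,0,0.5],
    [-0.28,0,-0.513,0,0.07,0,0.5],
    [-0.28,0,-0.513,0,0.07,0,0.5],
    [-0.28,0,-0.513,0,0.07,0,0.5],
    [-0.28,0,-0.513,0,0.07,0,0.5]
  ],
  "grip_force": 10
}}

```text
time_s: 40.35
tool_pos: [0.6384, -0.0778, 0.1305]
tool_rot: [180.0, 0.1, -178.8]
force: [0.1, -0.6, -0.8]
grip_width: 0.0431
grasp_force: 0.0
```

```bash
python3 - <<'E'
from h import *
for n in('top','scene'):
    im=save(n,n+'19.png')
    for d in masks_of(n,'carrier0'): print(n,np.round(d['location']),round(d['conf'],2),np.round(pix2w(n,d['location'],.008)[:2],3),np.round(im[d['pixels']].mean(0)) if d['pixels'].any() else '')
    hsv=cv2.cvtColor(im,cv2.COLOR_RGB2HSV); m=((hsv[...,0]<16)&(hsv[...,1]>100)&(hsv[...,2]>40)).astype(np.uint8)
    k,l,st,ce=cv2.connectedComponentsWithStats(m); print([(np.round(pix2w(n,ce[i],.008)[:2],2).tolist(),int(st[i,4])) for i in range(1,k) if st[i,4]>8])
E
python3 go.py b:.04,.042,.072,180
```

```text
top [152. 274.] 0.97 [0.214 0.389] [36. 93. 89.]
top [240. 235.] 0.93 [0.346 0.076] [ 90.  50. 101.]
top [365. 163.] 0.71 [ 0.595 -0.38 ] [75. 74. 79.]
top [330. 142.] 0.67 [ 0.673 -0.255] [119. 116. 118.]
[([0.75, -0.65], 572), ([0.32, -0.42], 94), ([0.32, 0.07], 29)]
scene [415. 179.] 0.77 [0.216 0.398] [24. 78. 72.]
scene [210. 243.] 0.76 [ 0.674 -0.076] [106. 103. 103.]
scene [304. 175.] 0.7 [0.334 0.074] [76. 49. 87.]
scene [180. 226.] 0.59 [ 0.658 -0.178] [104. 102. 102.]
scene [155. 218.] 0.56 [ 0.659 -0.26 ] [104. 102. 101.]
[([-0.63, -0.38], 2596), ([-0.77, 0.36], 12604), ([0.3, -0.42], 11), ([0.72, -0.69], 860), ([0.32, 0.07], 33), ([0.2, 0.41], 13), ([0.63, -0.26], 15), ([0.62, -0.17], 18), ([0.62, -0.09], 19)]
40.55 [ 0.639  -0.0774  0.1309] [ 1.7996e+02  1.5000e-01 -1.7882e+02] F [1.2 0.3 0. ] w 0.0436 gf 0.0
b:.04,.042,.072,180 -> [0.003, -0.001, 0.294] [0.0, 0.002, -0.0] rows~ 1.2
```

Only the purple and turquoise look-alikes remain on the bench. Lock the comb.

{"name": "apply_moves", "arguments": {
  "moves": [
    [0,0,0.12,0,0,0,0.5],
    [0,0,0.24,0,0,0,0.5],
    [0,0,0.29,0,0,0,0.5],
    [0,0,0.29,0,0,0,0.1],
    [0,0,0.29,0,0,0,0.1],
    [0,0,0.29,0,0,0,0.1],
    [0,0,0.29,0,0,0,0.1],
    [0,0,0.29,0,0,0,0.1],
    [0,-0.06,0.29,0,0,0,0.1],
    [0,-0.12,0.29,0,0,0,0.1],
    [0,-0.18,0.29,0,0,0,0.1],
    [0,-0.205,0.29,0,0,0,0.1],
    [0,-0.215,0.29,0,0,0,0.1],
    [0,-0.22,0.29,0,0,0,0.1],
    [0,-0.22,0.29,0,0,0,0.1]
  ]
}}

```text
time_s: 42.05
tool_pos: [0.6411, -0.1204, 0.0736]
tool_rot: [179.9, 0.2, -178.8]
force: [-1.5, 3.5, 7.4]
grip_width: 0.0155
grasp_force: 10.0
```

{"name": "apply_moves", "arguments": {
  "moves": [
    [0,-0.008,0,0,0,0,0.1],
    [0,-0.008,0,0,0,0,0.1]
  ]
}}

```text
time_s: 42.25
tool_pos: [0.6411, -0.1204, 0.0735]
tool_rot: [179.8, 0.2, -178.7]
force: [-1.7, 5.4, 7.5]
grip_width: 0.0155
grasp_force: 10.0
```

{"name": "apply_moves", "arguments": {
  "moves": [
    [0,0.012,0,0,0,0,0.4],
    [0,0.012,0,0,0,0,0.4],
    [0,0.012,0,0,0,0,0.4],
    [0,0.012,-0.15,0,0,0,0.4],
    [0,0.012,-0.3,0,0,0,0.4],
    [0.05,-0.2,-0.3,0,0,0,0],
    [0.1,-0.4,-0.3,0,0,0,0],
    [0.15,-0.6,-0.3,0,0,0,0],
    [0.15,-0.8,-0.3,0,0,0,0],
    [0.15,-0.9,-0.3,0,0,0,0],
    [0.15,-0.9,-0.3,0,0,0,0],
    [0.15,-0.9,-0.3,0,0,0,0]
  ]
}}

```text
time_s: 43.45
tool_pos: [0.6138, -0.3037, 0.1318]
tool_rot: [180.0, 0.1, -178.9]
force: [-0.0, -0.1, -0.1]
grip_width: 0.0005
grasp_force: 0.0
```

```bash
python3 - <<'E'
from h import *
obs()
# start button from initial pictures: grey-topped round; hand pixel from crop (scene7: (198,158)/4+(90,140)) and top overlay 3
T=(.5994,-.1205,.021)
def bed(p): 
    d=p[:2]-np.array(T[:2]); c,s=np.cos(T[2]),np.sin(T[2]); return np.round([c*d[0]+s*d[1],-s*d[0]+c*d[1]],4)
for z in (.045,.055,.06):
    print(z,'scene',bed(pix2w('scene',(np.array((198,155))+.5)/4+(90,140)-.5,z)),'top',bed(pix2w('top',(np.array((683,176))+.5)/3.2+(150,110)-.5,z)))
for n in('scene','top'):
    save(n,n+'20.png')
    for t in('start_top','comb_knob'):print(n,t,[(np.round(d['location'],1).tolist(),round(d['conf'],2),bed(pix2w(n,d['location'],.055))) for d in boxes_of(n,t)])
a=cv2.imread('pics/scene20.png')[160:240,95:215]; b=cv2.imread('pics/top1.png')[130:186,320:404]
cv2.imwrite('pics/v20.png',np.hstack([cv2.resize(a,(450,300),interpolation=2),cv2.resize(b,(450,300),interpolation=2)])[:, :800])
E
```

```text
43.45 [ 0.6138 -0.3037  0.1318] [ 1.7995e+02  8.0000e-02 -1.7887e+02] F [-0.  -0.1 -0.1] w 0.0005 gf 0.0
0.045 scene [-0.0301 -0.2442] top [-0.0205 -0.241 ]
0.055 scene [-0.0228 -0.236 ] top [-0.0216 -0.238 ]
0.06 scene [-0.0192 -0.2319] top [-0.0222 -0.2365]
scene start_top []
scene comb_knob [([201.0, 219.8], 0.89, array([0.0452, 0.0071]))]
top start_top []
top comb_knob [([291.0, 151.2], 0.6, array([0.0353, 0.0118])), ([217.3, 115.6], 0.6, array([0.1706, 0.2635])), ([290.0, 114.9], 0.49, array([0.1634, 0.0093]))]
```

View pics/v20.png

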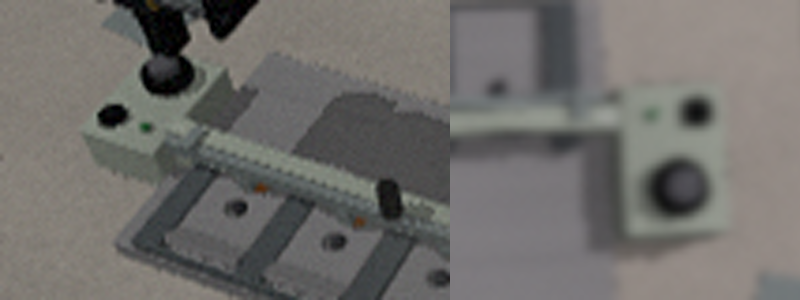

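The comb is locked (stop felt at 5 N; knob back at bed y≈0). The grey start button, in a black collar, is at bed (-22,-237) mm. Now press it.

```bash
python3 go.py b:-.022,-.237,.066,180
```

```text
43.75 [ 0.6148 -0.302   0.1325] [ 1.7995e+02  1.4000e-01 -1.7868e+02] F [-0.  -0.3 -0. ] w 0.0007 gf 0.0
b:-.022,-.237,.066,180 -> [0.169, -0.276, 0.332] [0.001, 0.002, 0.001] rows~ 1.3
```

{"name": "apply_moves", "arguments": {
  "moves": [
    [0.1,-0.15,0,0,0,0,0],
    [0.169,-0.276,0.05,0,0,0,0],
    [0.169,-0.276,0.2,0,0,0,0],
    [0.169,-0.276,0.3,0,0,0,0],
    [0.169,-0.276,0.332,0,0,0,0],
    [0.169,-0.276,0.332,0,0,0,0],
    [0.169,-0.276,0.332,0,0,0,0]
  ]
}}

```text
time_s: 44.45
tool_pos: [0.5825, -0.3593, 0.0672]
tool_rot: [-180.0, 0.2, -178.8]
force: [-1.5, -0.1, 1.6]
grip_width: 0.0004
grasp_force: 0.7
```

{"name": "apply_moves", "arguments": {
  "moves": [
    [0,0,0.01,0,0,0,0],
    [0,0,0.02,0,0,0,0],
    [0,0,0.02,0,0,0,0]
  ]
}}

```text
time_s: 44.75
tool_pos: [0.5829, -0.3596, 0.0629]
tool_rot: [-180.0, 0.3, -178.8]
force: [0.8, -0.2, 4.1]
grip_width: 0.0006
grasp_force: 2.0
```

{"name": "apply_moves", "arguments": {
  "moves": [
    [0,0,0.01,0,0,0,0],
    [0,0,0.02,0,0,0,0],
    [0,0,0.02,0,0,0,0]
  ]
}}

```text
time_s: 45.05
tool_pos: [0.583, -0.3597, 0.0613]
tool_rot: [180.0, 0.3, -178.8]
force: [-4.1, 3.9, 17.0]
grip_width: 0.0007
grasp_force: 8.5
```

Contact at ~67 mm and bottomed at ~61 mm with 17 N, so the button is fully pressed. Retreat.

{"name": "apply_moves", "arguments": {
  "moves": [
    [0,0,-0.1,0,0,0,0],
    [0,0,-0.25,0,0,0,0],
    [0,0,-0.45,0,0,0,0],
    [0,0,-0.5,0,0,0,0],
    [0.3,0,-0.6,0,0,0,0],
    [0.5,0,-0.6,0,0,0,0],
    [0.5,0,-0.6,0,0,0,0],
    [0.5,0,-0.6,0,0,0,0],
    [0.5,0,-0.6,0,0,0,0]
  ]
}}

```text
time_s: 45.95
tool_pos: [0.4826, -0.3608, 0.1773]
tool_rot: [180.0, 0.2, -178.7]
force: [-0.7, 0.2, -0.7]
grip_width: 0.0004
grasp_force: 0.0
```

```bash
python3 seat.py 21 -127.5 -42.5 42.5; python3 - <<'E'
from h import *
a=cv2.imread('pics/scene18.png').astype(int);b=cv2.imread('pics/scene21.png').astype(int)
# hole neighbourhoods unchanged since seating?
T=(.5994,-.1205,.021); c,s=np.cos(T[2]),np.sin(T[2])
for y in(-.1275,-.0425,.0425):
    for x in(.055,.09): 
        u,v=proj('scene',[(T[0]+c*x-s*y,T[1]+s*x+c*y,.026)])[0].astype(int); print(y,x,np.abs(a-b)[v-5:v+6,u-6:u+7].mean().round(1))
E
```

```text
46.0 [ 0.4829 -0.3607  0.1773] [ 1.7998e+02  1.3000e-01 -1.7869e+02] F [-0.1 -0.  -0.6] w 0.0006 gf 0.0
-0.1275 [(98, 65), (94, 64), (84, 63), (70, 62), (56, 61)]
-0.0425 [(98, 65), (90, 64), (77, 63), (62, 62), (51, 43)]
0.0425 [(80, 65), (73, 64), (62, 63), (51, 62), (46, 43)]
-0.1275 0.055 8.6
-0.1275 0.09 6.7
-0.0425 0.055 8.7
-0.0425 0.09 6.7
0.0425 0.055 6.7
0.0425 0.09 6.2
```

Carriers unchanged and the arm is clear, so I'm handing in.

```bash
python3 -c "
from cell import env
print(env.sign_off())"
```

```text
the job is handed in; nothing more can be done
None
```

I seated all three carriers I found over their pins, slid the comb back to locked, pressed and released the start button, and handed the job in; sign-off returned no verdict, so I can't confirm it passed.

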